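# Kit out the forge tray

### The job

Make up the steel tray for the next forging job: lay the long bar that is cut square at both ends flat in the tray's long bay and the short square-cut bar flat in the small bay, and stack the three drilled bolsters flat in the square bay, the widest at the bottom and the smallest on top, each centred on the one below. The two bars already drawn to a point do not belong: leave them, the hammer and the tin where they lie.

Things in the scene. Friction and masses are not known exactly. Their poses are not given: they have to be found in the camera images.
- tray: Fixed grey steel tray, outside 205 (x) by 215 (y) mm; floor 5 mm, walls and dividers 5 mm thick, all rims 25 mm above the table. Origin: centre of its underside. Three bays, size and centre in tray x, y (mm): long bay 195 by 80 at (0, 62.5); square bay 115 by 120 at (-40, -42.5); small bay 75 by 120 at (60, -42.5).
- long_blank: Dark steel square bar, 120 mm long (x) by 25 by 25 mm, both ends cut square, about 0.55 kg, lying on the table. Origin: middle of the bar (12.5 mm above what it lies on); x along the bar. Belongs in the long bay.
- short_blank: Dark steel square bar, 75 mm long (x) by 25 by 25 mm, both ends cut square, about 0.35 kg. Origin: middle of the bar; x along the bar. Belongs in the small bay, where it lies across, along the tray's y.
- long_pointed: Look-alike: dark steel square bar 25 by 25 mm, 120 mm long overall, its last 50 mm at +x tapered to a point. Origin: mid-length, 12.5 mm above the table; x along the bar. Not to be moved.
- short_pointed: Look-alike: dark steel square bar 25 by 25 mm, 75 mm long overall, its last 38 mm at +x tapered to a point. Origin: mid-length, 12.5 mm above the table; x along the bar. Not to be moved.
- plate_bolster: Widest bolster: bright steel square block 60 by 60 mm, 20 mm high, with a 22 mm hole through its middle, about 0.5 kg. Origin: centre of its underside, z up, x and y square to its sides. Bottom of the stack.
- collar_bolster: Middle bolster: bright steel round collar, 46 mm outside diameter, 20 mm high, 20 mm hole, about 0.22 kg. Origin: centre of its underside, z up. Goes on the square 60 mm block.
- small_bolster: Smallest bolster: bright steel square block 34 by 34 mm, 20 mm high, with a 14 mm hole, about 0.15 kg. Origin: centre of its underside, z up, x and y square to its sides. Goes on the round collar.
- hammer: Hammer about 0.3 m long with wooden handle, lying crosswise (along y) on the far side of the table, beyond the tray. Not to be moved.
- tin: Upright metal tin, 64 mm diameter, 75 mm high, at the far right. Origin: centre of its underside. Not to be moved.

How it is judged:
By the outcome, as a careful person would: the job done as asked, in the order asked, and still so for the second after the job is handed in, with the robot touching nothing.
It also fails if it takes over 120 s, if anything falls off the work surface, if the arm or the gripper's body presses on something with over 40 N, if the wrist force passes 120 N, or if a joint passes its speed limit or range.

### The arm

A 6-joint arm with a two-finger parallel gripper is mounted at the origin on the work surface. World frame = base frame: x ahead of the robot, y to its left, z up, the work surface at z = 0. Lengths are in mm, angles in rad, forces in N, time in s.
With the tool pointing down it reaches from about 325 to 900 mm from the base axis. Payload 6.1 kg.
Tool frame: the origin (TCP) lies midway between the tips of the shut fingers; the grasp point (between the pads) lies 19 mm behind it; x points along the fingers, y is the direction in which the jaws open and shut, and the axes are right-handed (so a half turn about x gives the same grasp; the last joint's range is limited). The gripper opens to 85 mm and grips with 20 to 120 N. Pads are 22 mm wide; open, the fingers measure 114 mm over their backs; the gripper's body (76 mm by 85 mm) begins 54 mm behind the grasp point. The pads swing forward as they close: fully open they stand 13 mm farther back than shut.
Start: joints at [1.212, 0.22, 1.526, -0, 1.395, -0.126], TCP at [144.188, 608.133, 231.3] pointing down, gripper open.
Joint ranges: [-2.98, 2.98], [-0.91, 2.08], [0.09, 2.57], [-1.24, 4.39], [0.2, 2.65], [-2.68, 2.68]. Speed limits (rad/s): [2.57, 2.57, 3.01, 3.14, 3.14, 3.14].

### API

Orientations are given as a unit quaternion [x, y, z, w].
In Python, from bench import r, viewer gives the robot as it stands.
- The arm moves only by the tool send_rows, never from a script. Its argument "increments" is a list of rows, each an object with "dp": the shift along the tool's x, y, z in m, a list of three; "angular": the turn, a rotation vector about the tool's x, y, z in rad, a list of three; "claw": the finger opening in m, from 0 to 0.0854. A call has 1 to 5 rows; each row shifts and turns the pose as measured when the row begins, along the tool's axes as they then stand; what a row does not reach is not made up. A row lasts 1/10 s, in which the tool goes at most 50 mm and 8.59 degrees, less where a joint would pass 70% of its speed; a pose out of reach is approached as far as the arm can. A call with a gripper value outside its range is refused whole. The fingers move at their own pace and stop on an object; "grip_force" is the grip in N (left out, the last holds). Time passes only in rows, so rows that do not move let the fingers close. It gives the time, the measured TCP pose, the force and the opening at its end, in the units of the state.
- r.sense(): the state, without advancing time (a new reading comes with each control period).
- viewer.capture(name): name is "scene" or "side" or "wrist"; returns the picture (384x512x3 uint8, red, green, blue); there is no depth.
- viewer.camera_params(name): a dict with "vfov" (degrees; the focal length in pixels is half the picture's height over the tangent of half this angle, whatever the lens; pixels are square), "cx", "cy" (the principal point, pixels), "eye" and "attitude" of the camera in the world. Camera axes: x right, y down, z forward; pixel columns grow to the right and rows downward; lengths in mm; the calibration is good to about 2 mm. A picture is of the moment at which its call begins: read the wrist's pose just before it. camera_params takes no time and is no camera call; for the wrist camera it gives the pose at the moment of the call.
- r.finish_job(): hands the job in, once; it reports no verdict.
The state is a dict: "t": time; "joint_pos": joint angles; "joint_velocities": joint speeds; "tau": joint torques, N m; "position": TCP position; "eef_rot": TCP orientation; "force": force on the tool from outside, world axes, zero at the start; "ft_torque": the same for the moment, N m; "grip_width": finger opening in mm.
Only numpy, scipy, OpenCV 4.12 (cv2) and the standard library are available. Lean on these libraries where they do the work, as an engineer would, in place of code of your own. Each camera call takes 0.05 s, during which the arm holds its last target.

## Working session

There is one attempt and no reset: what is moved stays moved. The work goes in short steps, Python scripts to look and compute and a tool call to move; the robot and the scene stay as the last step left them, time stands still between calls to the robot, and variables do not carry over. Pictures are saved under pics/ and viewed, and the job is handed in when it is done.

Besides the shell and the picture viewer there is one more tool, called after "Request:" as a command line: name --argument value ..., lists and objects as JSON in quotes. send_rows: Moves the arm, as the interface text tells. Its arguments: {"type":"object","properties":{"increments":{"type":"array"},"grip_force":{"type":"number"}},"required":["increments"]}

```bash
ls -la; mkdir -p pics; python3 - <<'E'
from bench import r, viewer
import cv2
print(r.sense())
for n in ("scene","side","wrist"):
    p=viewer.camera_params(n); print(n,p)
    im=viewer.capture(n)
    cv2.imwrite(f"pics/{n}0.png",im[:,:,::-1])
E
```

```text
total 12
drwxr-xr-x  3 agent agent 4096 Dec  6 08:58 .
drwxr-xr-x 23 root  root  4096 Dec  6 08:58 ..
drwxr-xr-x  2 agent agent 4096 Dec  6 08:58 pics
{'t': 0.0, 'joint_pos': array([ 1.21189220e+00,  2.21256120e-01,  1.52761363e+00,  4.75459817e-06,
        1.39468930e+00, -1.26078454e-01]), 'joint_velocities': array([-0.00020684, -0.00067586,  0.00146717, -0.00048239,  0.00091802,
       -0.00106664]), 'tau': array([-4.97102355e-04, -4.96917057e+01, -3.89383578e+01, -4.59035691e-04,
        1.16570803e-02,  3.40273239e-06]), 'position': array([143.98001749, 607.56863223, 230.17932753]), 'eef_rot': array([ 0.08145628,  0.70248902, -0.08280525,  0.70215193]), 'force': array([-0.18974921,  0.13440864, -0.36407983]), 'ft_torque': array([0.01842744, 0.01444671, 0.01666601]), 'grip_width': 85.2227011084942}
scene {'vfov': 48.18917796859694, 'cx': 261.2639460396634, 'cy': 185.49296941617087, 'eye': array([1353.71734449,  132.94137469, 1091.34123576]), 'attitude': array([ 0.59895907,  0.73815422, -0.23709723, -0.20040278])}
side {'vfov': 48.499930258242266, 'cx': 258.4572605993882, 'cy': 193.15002966137297, 'eye': array([ 141.81733621, -586.74707599,  779.12392752]), 'attitude': array([ 0.8740903 , -0.29698706,  0.11610812, -0.36644745])}
wrist {'vfov': 71.05296110232693, 'cx': 255.8201021600739, 'cy': 192.94947914663157, 'eye': array([ 66.76237365, 626.66388819, 372.8884032 ]), 'attitude': array([0.77399444, 0.61353879, 0.09615027, 0.12352277])}
```

View pics/scene0.png

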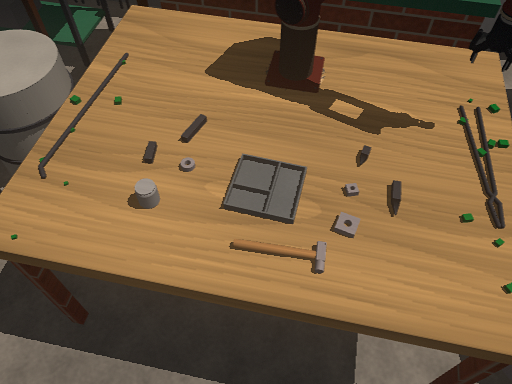

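View pics/side0.png

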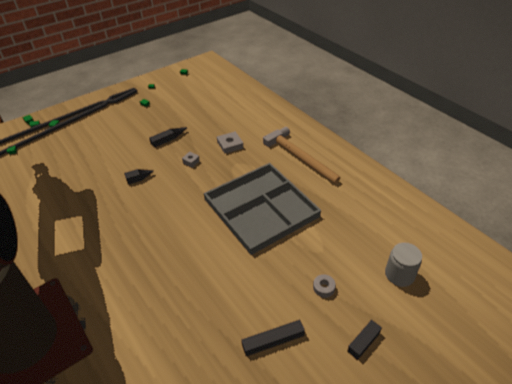

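View pics/wrist0.png

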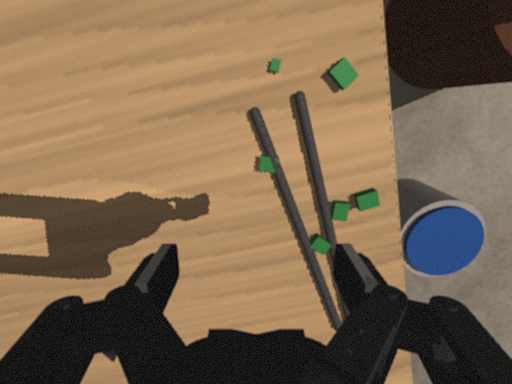

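The scene view shows the tray at about (265,188). The long blank is at (194,128), the short blank at (150,152), the collar at (187,165), the plate at (346,224) and the small bolster at (351,189). The pointed bars are at (364,155) and (396,195). The side view agrees. Next I'll cast rays to get positions.

```bash
cat > h.py <<'E'
import numpy as np, cv2
from scipy.spatial.transform import Rotation as R
from bench import r, viewer
def K(p):
    f=192/np.tan(np.radians(p['vfov'])/2); return np.array([[f,0,p['cx']],[0,f,p['cy']],[0,0,1]])
def toplane(p,uv,z):
    uv=np.atleast_2d(uv).astype(float); k=K(p)
    d=np.c_[(uv[:,0]-k[0,2])/k[0,0],(uv[:,1]-k[1,2])/k[1,1],np.ones(len(uv))]
    w=R.from_quat(p['attitude']).apply(d); e=p['eye']
    return (e+w*((z-e[2])/w[:,2])[:,None])[:,:2]
def proj(p,X):
    c=R.from_quat(p['attitude']).inv().apply(np.atleast_2d(X)-p['eye']); k=K(p)
    return np.c_[k[0,0]*c[:,0]/c[:,2]+k[0,2],k[1,1]*c[:,1]/c[:,2]+k[1,2]]
def rect(p,im,name,scale=1.5,z=0,x0=150,x1=650,y0=-300,y1=300):
    pass
E
python3 - <<'E'
from h import *
pts={'scene':dict(lb=(194,128),sb=(150,152),collar=(187,163),plate=(346,223),small=(351,189),sp=(364,155),lp=(396,195),tin=(146,187),tray=(265,188)),
'side':dict(lb=(273,336),sb=(365,338),collar=(325,284),plate=(230,141),small=(190,158),sp=(140,176),lp=(168,136),tin=(404,255),tray=(262,206))}
for n in pts:
    p=viewer.camera_params(n)
    for k,v in pts[n].items(): print(n,k,toplane(p,v,20 if k!='tin' else 75).round(0))
for n,b in (('scene',(110,100,430,280)),('side',(110,90,440,380))):
    im=cv2.imread(f'pics/{n}0.png')
    c=im[b[1]:b[3],b[0]:b[2]]
    cv2.imwrite(f'pics/{n}0z.png',cv2.resize(c,None,fx=2.05 if n=='side' else 2.5,fy=2.05 if n=='side' else 2.5,interpolation=cv2.INTER_CUBIC))
s=r.sense(); p=viewer.camera_params('wrist')
Rt=R.from_quat(s['eef_rot']); print(Rt.as_matrix().round(3)); print(Rt.inv().apply(p['eye']-s['position']), (Rt.inv()*R.from_quat(p['attitude'])).as_matrix().round(3))
E
```

```text
scene lb [[ 394. -287.]]
scene sb [[ 528. -396.]]
scene collar [[ 547. -264.]]
scene plate [[665. 256.]]
scene small [[539. 260.]]
scene sp [[392. 291.]]
scene lp [[533. 397.]]
scene tin [[ 700. -333.]]
scene tray [[591.   0.]]
side lb [[ 385. -293.]]
side sb [[ 519. -401.]]
side collar [[ 542. -269.]]
side plate [[660. 250.]]
side small [[529. 256.]]
side sp [[387. 274.]]
side lp [[530. 383.]]
side tin [[ 688. -340.]]
side tray [[575. -12.]]
[[-0.001  0.231  0.973]
 [-0.001  0.973 -0.231]
 [-1.    -0.002 -0.   ]]
[-142.5916703     0.46124312  -79.5665104 ] [[ 0.001 -0.309  0.951]
 [ 1.     0.002 -0.   ]
 [-0.002  0.951  0.309]]
```

View pics/scene0z.png

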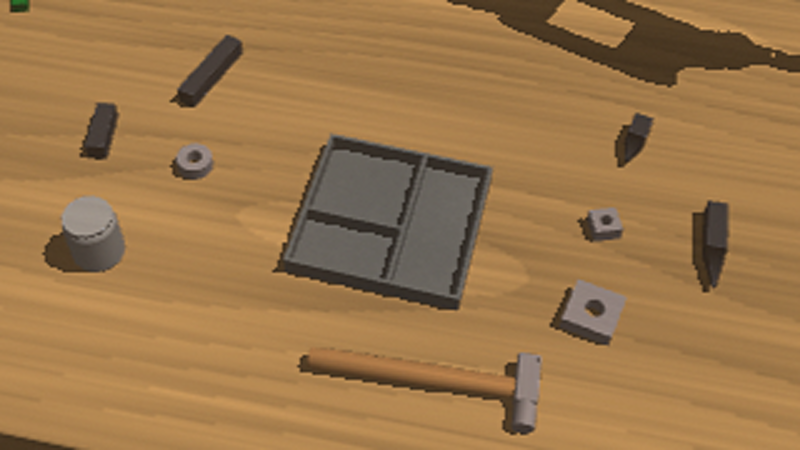

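View pics/side0z.png

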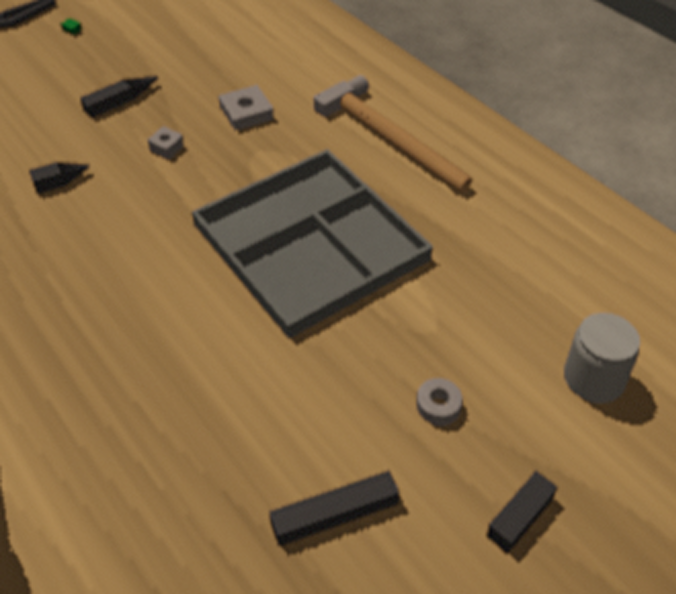

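```bash
python3 - <<'E'
from h import *
# rough bar axes from side picture (top face edges picked in zoomed crop: /2.05 + offset)
p=viewer.camera_params('side')
def c(pts): return np.array(pts)/2.05+np.array([110,90])
lb=c([(271,517),(389,473),(400,492),(283,541-12)])
sb=c([(489,527),(536,473),(556,487),(508,545)])
for q in (lb,sb):
    w=toplane(p,q,25); print(w.round(0), np.degrees(np.arctan2(*(w[1]-w[0])[::-1])))
pl=c([(220,97),(256,88),(273,108),(236,120)]); w=toplane(p,pl,20);print(w.round(0),np.degrees(np.arctan2(*(w[1]-w[0])[::-1])))
sm=c([(148,138),(165,128),(184,138),(167,150)]); w=toplane(p,sm,20);print(w.round(0),np.degrees(np.arctan2(*(w[1]-w[0])[::-1])))
tr=c([(193,216),(327,153),(432,246),(294,330)]); w=toplane(p,tr,25);print(w.round(0),np.degrees(np.arctan2(*(w[1]-w[0])[::-1])))
E
```

```text
[[ 331. -269.]
 [ 444. -302.]
 [ 439. -322.]
 [ 333. -285.]] -15.96717834604097
[[ 480. -396.]
 [ 553. -386.]
 [ 557. -407.]
 [ 481. -418.]] 8.10728955794203
[[640. 288.]
 [693. 273.]
 [685. 220.]
 [629. 230.]] -15.366796445024901
[[514. 272.]
 [543. 276.]
 [552. 242.]
 [521. 235.]] 8.09812045102629
[[ 480.  103.]
 [ 681.   94.]
 [ 675. -113.]
 [ 474. -112.]] -2.5898888825764903
```

Request:
send_rows --increments '[{"dp":[0,-0.033,0.035],"angular":[0,0,0],"claw":0.085},{"dp":[0,-0.033,0.035],"angular":[0,0,0],"claw":0.085},{"dp":[0,-0.033,0.035],"angular":[0,0,0],"claw":0.085},{"dp":[0,-0.033,0.035],"angular":[0,0,0],"claw":0.085},{"dp":[0,-0.033,0.035],"angular":[0,0,0],"claw":0.085}]'

```text
t: 0.65
position: [276.0, 403.8, 226.9]
eef_rot: [0.077, 0.704, -0.08, 0.702]
force: [1.2, 0.5, -0.5]
grip_width: 85.1
```

Request:
send_rows --increments '[{"dp":[0,-0.033,0.035],"angular":[0,0,0],"claw":0.085},{"dp":[0,-0.033,0.035],"angular":[0,0,0],"claw":0.085},{"dp":[0,-0.033,0.035],"angular":[0,0,0],"claw":0.085},{"dp":[0,-0.033,0.035],"angular":[0,0,0],"claw":0.085},{"dp":[0,-0.033,0.035],"angular":[0,0,0],"claw":0.085}]'

```text
t: 1.15
position: [413.1, 195.3, 226.9]
eef_rot: [0.077, 0.703, -0.079, 0.702]
force: [0.8, 0.3, 0.1]
grip_width: 84.9
```

Request:
send_rows --increments '[{"dp":[0,-0.033,0.035],"angular":[0,0,0],"claw":0.085},{"dp":[0,-0.033,0.035],"angular":[0,0,0],"claw":0.085},{"dp":[0,-0.033,0.035],"angular":[0,0,0],"claw":0.085},{"dp":[0,-0.033,0.035],"angular":[0,0,0],"claw":0.085},{"dp":[0,-0.033,0.035],"angular":[0,0,0],"claw":0.085}]'

```text
t: 1.65
position: [550.7, -13.6, 227.2]
eef_rot: [0.077, 0.703, -0.079, 0.703]
force: [0.4, 1.4, -0.1]
grip_width: 85.2
```

```bash
cat >> h.py <<'E'
def yaw(s):
    m=R.from_quat(s['eef_rot']).as_matrix(); return np.degrees(np.arctan2(m[1,1],m[0,1]))
def st():
    s=r.sense(); print('t %.2f pos %s yaw %.2f j %s grip %.1f F %s'%(s['t'],s['position'].round(1),yaw(s),np.degrees(s['joint_pos']).round(0),s['grip_width'],s['force'].round(1))); 
    m=R.from_quat(s['eef_rot']).as_matrix(); print(' tilt: toolx',m[:,0].round(4)); return s
def to(x,y,z,yw=None):
    """print tool-frame displacement to a world target"""
    s=r.sense(); Rt=R.from_quat(s['eef_rot'])
    d=Rt.inv().apply(np.array([x,y,z])-s['position'])
    msg='dp tool mm %s'%d.round(1)
    if yw is not None:
        c,sn=np.cos(np.radians(yw)),np.sin(np.radians(yw))
        T=np.array([[0,c,sn],[0,sn,-c],[-1,0,0]])
        rv=(Rt.inv()*R.from_matrix(T)).as_rotvec(); msg+=' rotvec %s'%rv.round(4)
    print(msg)
def shot(n,name,fx=1.5):
    p=viewer.camera_params(n); im=viewer.capture(n)[:,:,::-1].copy()
    np.savez(f'pics/{name}.npz',im=im,**p)
    cv2.imwrite(f'pics/{name}.png',cv2.resize(im,None,fx=fx,fy=fx,interpolation=cv2.INTER_CUBIC)); return p,im
def topdown(p,im,z,x0,x1,y0,y1,s=2.):
    """orthophoto on plane z: cols = y from y1 (left) to y0, rows = x from x1 (top) down"""
    X=np.array([[x1,y1],[x1,y0],[x0,y0],[x0,y1]],float)
    src=proj(p,np.c_[X,np.full(4,z)]).astype(np.float32)
    dst=np.array([[0,0],[(y1-y0)*s,0],[(y1-y0)*s,(x1-x0)*s],[0,(x1-x0)*s]],np.float32)
    return cv2.warpPerspective(im,cv2.getPerspectiveTransform(src,dst),(int((y1-y0)*s),int((x1-x0)*s)),flags=cv2.INTER_CUBIC)
E
python3 - <<'E'
from h import *
st(); shot('wrist','w1')
E
```

```text
t 1.65 pos [550.7 -13.6 227.2] yaw 77.28 j [-10.   3.  99.  -0.  78. -87.] grip 85.2 F [ 0.4  1.4 -0.1]
 tilt: toolx [-9.0e-04 -2.6e-03 -1.0e+00]
```

View pics/w1.png

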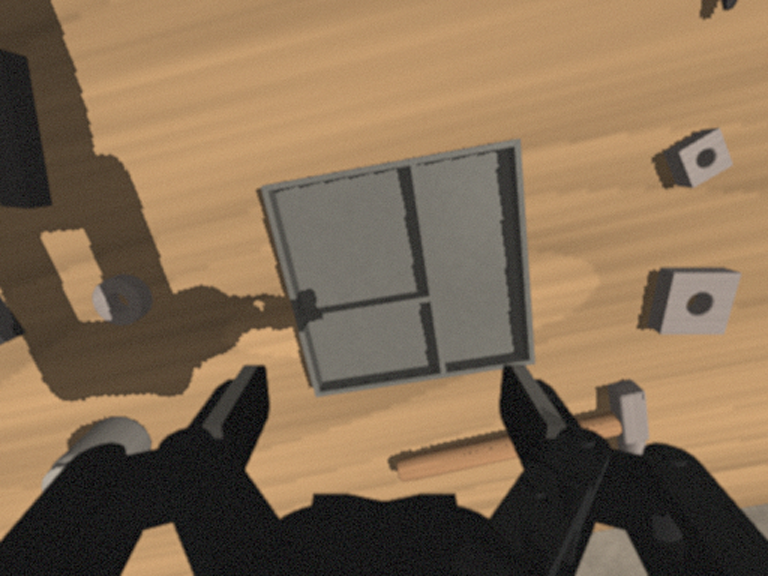

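The picture shows the tray with its rim corners at (263,187), (519,141), (534,361) and (317,394) in the 1.5x image. The plate is at (700,302), the small bolster at (706,157), and the collar is in shadow at (120,300).

```bash
python3 - <<'E'
from h import *
d=np.load('pics/w1.npz'); p={k:d[k] for k in('vfov','cx','cy','eye','attitude')}
g=cv2.cvtColor(d['im'],cv2.COLOR_BGR2GRAY)
# tray mask: low saturation
hsv=cv2.cvtColor(d['im'],cv2.COLOR_BGR2HSV)
q=np.array([(263,187),(519,141),(534,361),(317,394)])/1.5-0.25
w=toplane(p,q,25); print(w.round(1)); 
for i in range(4): 
    e=w[(i+1)%4]-w[i]; print(np.linalg.norm(e).round(1),np.degrees(np.arctan2(e[1],e[0])).round(1))
print('centre',w.mean(0))
t=topdown(p,d['im'],25,440,720,-150,150,2)
cv2.imwrite('pics/t1.png',t)
h=cv2.cvtColor(t,cv2.COLOR_BGR2HSV); cv2.imwrite('pics/t1s.png',h[:,:,1])
E
```

```text
[[ 472.9  -99.6]
 [ 483.5  112. ]
 [ 682.9  102.8]
 [ 673.1 -108.7]]
211.8 87.1
199.7 -2.6
211.8 -92.7
200.4 177.4
centre [578.08289945   1.63485981]
```

View pics/t1.png

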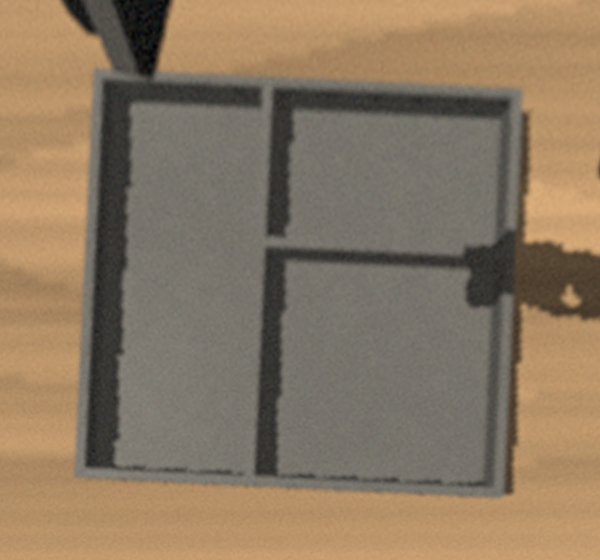

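Tray centre is about (578,2) and its yaw is about -2.7°. Measured lengths come out roughly 2% short. Next is the long blank.

```bash
python3 - <<'E'
from h import *
to(388,-290,140,73)
E
```

```text
dp tool mm [  88.6 -299.7 -101.5] rotvec [0.071  0.0033 0.0065]
```

Request:
send_rows --increments '[{"dp":[0.0125,-0.043,-0.0145],"angular":[0.01,0,0.001],"claw":0.085},{"dp":[0.0125,-0.043,-0.0145],"angular":[0.01,0,0.001],"claw":0.085},{"dp":[0.0125,-0.043,-0.0145],"angular":[0.01,0,0.001],"claw":0.085},{"dp":[0.0125,-0.043,-0.0145],"angular":[0.01,0,0.001],"claw":0.085},{"dp":[0.0125,-0.043,-0.0145],"angular":[0.01,0,0.001],"claw":0.085}]'

```text
t: 2.2
position: [432.7, -214.2, 164.1]
eef_rot: [0.096, 0.698, -0.097, 0.703]
force: [0.4, -0.1, -0.2]
grip_width: 85.2
```

Request:
send_rows --increments '[{"dp":[0.0125,-0.043,-0.0145],"angular":[0.01,0,0.001],"claw":0.085},{"dp":[0.0125,-0.043,-0.0145],"angular":[0.01,0,0.001],"claw":0.085},{"dp":[0,0,0],"angular":[0,0,0],"claw":0.085}]'

```text
t: 2.5
position: [374.9, -294.1, 136.0]
eef_rot: [0.106, 0.697, -0.106, 0.701]
force: [0.5, 0.8, -0.3]
grip_width: 85.1
```

```bash
python3 - <<'E'
from h import *
st(); shot('wrist','w2')
E
```

```text
t 2.50 pos [ 374.9 -294.1  136. ] yaw 72.77 j [ -48.   -3.  115.    0.   68. -121.] grip 85.1 F [ 0.5  0.8 -0.3]
 tilt: toolx [ 4.8e-03  2.0e-04 -1.0e+00]
```

View pics/w2.png

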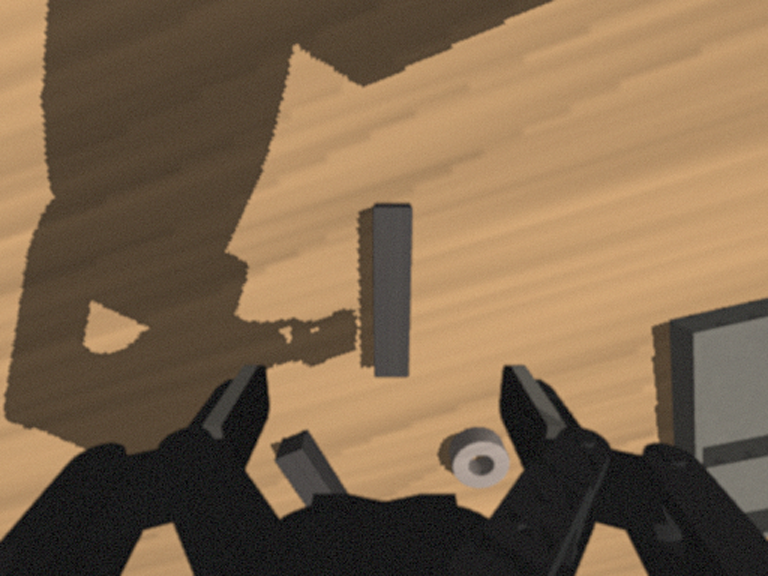

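The bar is centred between the fingers, with its top face spanning about (372,205) to (410,377) in the 1.5x image.

```bash
cat >> h.py <<'E'
def load(name):
    d=np.load(f'pics/{name}.npz'); return {k:d[k] for k in('vfov','cx','cy','eye','attitude')},d['im']
def blob(p,im,mask,near,z):
    n,l,s,c=cv2.connectedComponentsWithStats(mask.astype(np.uint8))
    k=l[int(near[1]),int(near[0])]
    if k==0:
        ys,xs=np.nonzero(l); i=np.argmin((xs-near[0])**2+(ys-near[1])**2); k=l[ys[i],xs[i]]
    cs,_=cv2.findContours((l==k).astype(np.uint8),cv2.RETR_EXTERNAL,cv2.CHAIN_APPROX_NONE)
    ct=max(cs,key=cv2.contourArea)[:,0,:]
    w=toplane(p,ct,z).astype(np.float32); rc=cv2.minAreaRect(w); print('blob px area',s[k],'minrect',np.round(rc[0],1),np.round(rc[1],1),'ang',round(rc[2],2)); return ct,w,rc
E
python3 - <<'E'
from h import *
p,im=load('w2'); hsv=cv2.cvtColor(im,cv2.COLOR_BGR2HSV)
for uv in((255,195),(242,190),(220,30),(300,150),(260,137)): print(uv,hsv[uv[1],uv[0]],im[uv[1],uv[0]])
m=(hsv[:,:,1]<70)
ct,w,rc=blob(p,im,m,(260,195),25)
print(ct.min(0),ct.max(0)); print(cv2.boxPoints(rc).round(1))
E
```

```text
(255, 195) [11 26 80] [72 75 80]
(242, 190) [ 16 105  90] [53 73 90]
(220, 30) [ 16 106  87] [51 70 87]
(300, 150) [ 16 108 192] [111 153 192]
(260, 137) [10 32 48] [42 44 48]
blob px area [ 248  136   27  115 2800] minrect [ 383.8 -291.3] [ 24.7 119.7] ang 72.75
[248 136] [274 250]
[[ 322.9 -285.3]
 [ 437.3 -320.8]
 [ 444.6 -297.3]
 [ 330.3 -261.8]]
```

```bash
python3 - <<'E'
from h import *
to(384.5,-291.5,6,72.75)
E
```

```text
dp tool mm [130.7   3.2   6.7] rotvec [ 0.0013  0.0056 -0.0026]
```

Request:
send_rows --increments '[{"dp":[0.03,0.0015,0.0035],"angular":[0,0.003,-0.0013],"claw":0.06},{"dp":[0.03,0.0015,0.0035],"angular":[0,0.003,-0.0013],"claw":0.06},{"dp":[0.03,0,0],"angular":[0,0,0],"claw":0.06},{"dp":[0.015,0,0],"angular":[0,0,0],"claw":0.06},{"dp":[0.0,0,0],"angular":[0,0,0],"claw":0.06}]'

```text
t: 3.05
position: [389.4, -289.9, 31.3]
eef_rot: [0.104, 0.697, -0.106, 0.701]
force: [0.7, -0.4, 0.4]
grip_width: 60.1
```

```bash
python3 - <<'E'
from h import *
st(); shot('wrist','w3'); to(384.5,-291.5,6,72.75)
E
```

```text
t 3.05 pos [ 389.4 -289.9   31.3] yaw 72.93 j [ -46.    8.  117.    0.   55. -119.] grip 60.1 F [ 0.7 -0.4  0.4]
 tilt: toolx [ 0.005  -0.0025 -1.    ]
dp tool mm [26.2 -2.7 -4.9] rotvec [0.0033 0.0064 0.0014]
```

View pics/w3.png

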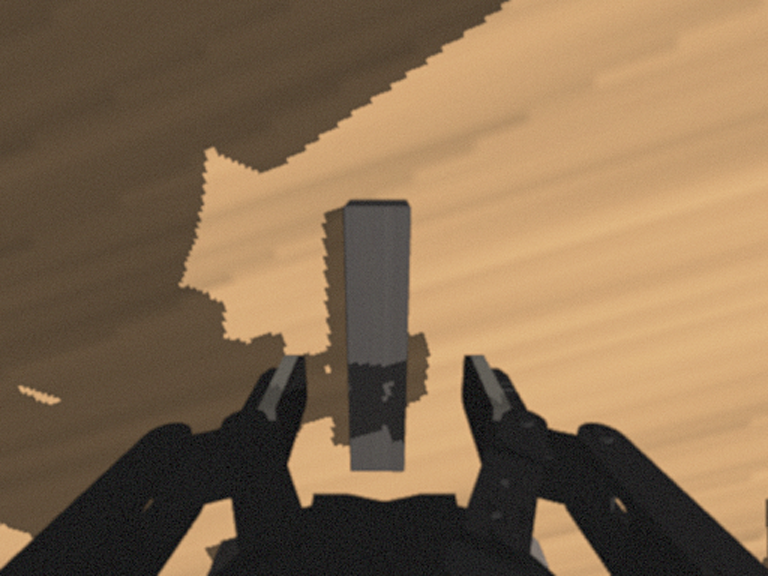

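The fingers straddle the bar, so I'll descend and close.

Request:
send_rows --increments '[{"dp":[0.014,-0.0015,-0.0025],"angular":[0,0.003,0],"claw":0.06},{"dp":[0.013,-0.0015,-0.0025],"angular":[0,0.003,0],"claw":0.06},{"dp":[0,0,0],"angular":[0,0,0],"claw":0.06}]' --grip_force 60

```text
t: 3.4
position: [386.6, -292.4, 6.2]
eef_rot: [0.102, 0.698, -0.106, 0.701]
force: [-0.4, 0.7, 0.1]
grip_width: 59.6
```

Request:
send_rows --increments '[{"dp":[0,0,0],"angular":[0,0,0],"claw":0.02},{"dp":[0,0,0],"angular":[0,0,0],"claw":0.015},{"dp":[0,0,0],"angular":[0,0,0],"claw":0.015},{"dp":[0,0,0],"angular":[0,0,0],"claw":0.015}]' --grip_force 60

```text
t: 3.8
position: [386.9, -293.0, 7.1]
eef_rot: [0.103, 0.698, -0.106, 0.701]
force: [-0.1, 0.5, -5.0]
grip_width: 23.5
```

```bash
python3 - <<'E'
from h import *
st(); 
E
```

```text
t 3.80 pos [ 386.9 -293.     7.1] yaw 73.03 j [ -46.   10.  117.   -0.   52. -119.] grip 23.5 F [-0.1  0.5 -5. ]
 tilt: toolx [ 0.0042 -0.0057 -1.    ]
```

Request:
send_rows --increments '[{"dp":[-0.03,0,0],"angular":[0,0.0,0],"claw":0.015},{"dp":[-0.04,0,0],"angular":[0,0,0],"claw":0.015},{"dp":[-0.02,0,0],"angular":[0,0,0],"claw":0.015}]' --grip_force 60

```text
t: 4.1
position: [382.4, -288.5, 93.9]
eef_rot: [0.106, 0.701, -0.103, 0.697]
force: [0.3, -0.8, -4.4]
grip_width: 23.7
```

```bash
python3 - <<'E'
from h import *
st(); to(582,64,90,87.3)
E
```

```text
t 4.10 pos [ 382.4 -288.5   93.9] yaw 73.00 j [ -46.    1.  116.   -0.   63. -119.] grip 23.7 F [ 0.3 -0.8 -4.4]
 tilt: toolx [-0.0053  0.0043 -1.    ]
dp tool mm [  4.3 395.4  87.9] rotvec [-0.2496 -0.006  -0.0033]
```

Request:
send_rows --increments '[{"dp":[0.0,0.039,0.009],"angular":[-0.025,0,0],"claw":0.015},{"dp":[0.0,0.039,0.01],"angular":[-0.025,0,0],"claw":0.015},{"dp":[0.0,0.039,0.011],"angular":[-0.025,0,0],"claw":0.015},{"dp":[0.0,0.038,0.012],"angular":[-0.025,0,0],"claw":0.015},{"dp":[0.0,0.038,0.013],"angular":[-0.025,0,0],"claw":0.015}]'

```text
t: 4.6
position: [484.9, -115.6, 97.1]
eef_rot: [0.062, 0.705, -0.064, 0.704]
force: [1.0, -0.7, -5.0]
grip_width: 23.5
```

Request:
send_rows --increments '[{"dp":[0.0,0.038,0.014],"angular":[-0.025,0,0],"claw":0.015},{"dp":[0.0,0.037,0.015],"angular":[-0.025,0,0],"claw":0.015},{"dp":[0.0,0.037,0.016],"angular":[-0.025,0,0],"claw":0.015},{"dp":[0.0,0.037,0.017],"angular":[-0.025,0,0],"claw":0.015},{"dp":[0.0,0.036,0.018],"angular":[-0.025,0,0],"claw":0.015}]'

```text
t: 5.1
position: [587.1, 66.4, 92.9]
eef_rot: [0.016, 0.709, -0.018, 0.704]
force: [0.5, -0.5, -4.7]
grip_width: 23.8
```

```bash
python3 - <<'E'
from h import *
st(); shot('wrist','w4'); to(582,64,40,87.3)
E
```

```text
t 5.10 pos [587.1  66.4  92.9] yaw 87.25 j [ -1.  16.  99.  -0.  65. -88.] grip 23.8 F [ 0.5 -0.5 -4.7]
 tilt: toolx [-0.0072 -0.002  -1.    ]
dp tool mm [53.4 -8.4 -7.4] rotvec [ 0.0021 -0.0034 -0.0021]
```

View pics/w4.png

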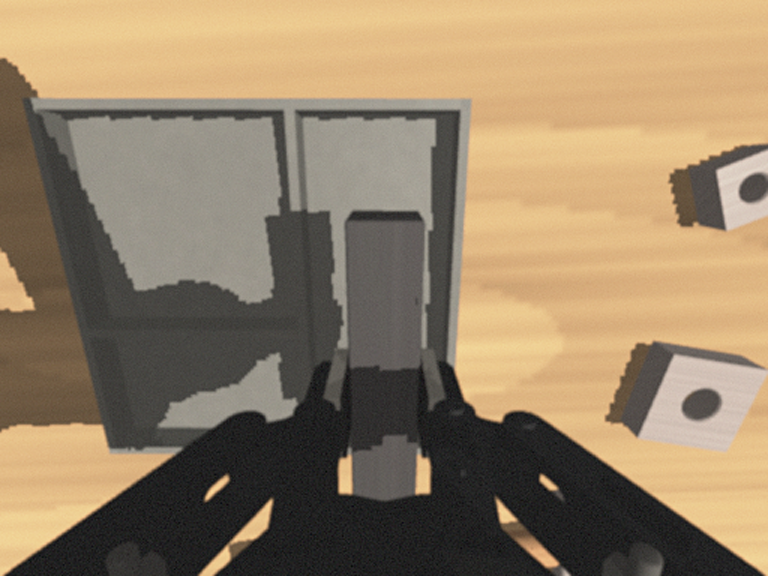

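```bash
python3 - <<'E'
from h import *
p,im=load('w4')
q=np.array([(33,99),(470,99),(457,340),(110,452),(285,108),(298,108),(461,108)])/1.5-0.2
print(toplane(p,q,25).round(1))
w1p,i1=load('w1')
# refine tray in both with lines: check known tray centre/yaw guess reprojection
def corners(cx,cy,a):
    c,s=np.cos(np.radians(a)),np.sin(np.radians(a))
    return np.array([[cx+c*x-s*y,cy+s*x+c*y,25] for x,y in((-102.5,-107.5),(-102.5,107.5),(102.5,107.5),(102.5,-107.5))])
for P,n in((w1p,'w1'),(p,'w4')): print(n,((proj(P,corners(578,1.6,-2.7))+.2)*1.5).round(0).tolist())
E
```

```text
[[ 472.5  -96.1]
 [ 482.1  112.6]
 [ 607.6  107.5]
 [ 675.2 -110.4]
 [ 482.    23.9]
 [ 482.3   30.2]
 [ 485.9  108.4]]
w1 [[260.0, 184.0], [521.0, 137.0], [536.0, 363.0], [316.0, 396.0]]
w4 [[22.0, 95.0], [473.0, 96.0], [451.0, 453.0], [110.0, 452.0]]
```

Request:
send_rows --increments '[{"dp":[0.02,-0.003,-0.004],"angular":[0,-0.003,-0.002],"claw":0.015},{"dp":[0.02,-0.002,-0.002],"angular":[0,0,0],"claw":0.015},{"dp":[0,0,0],"angular":[0,0,0],"claw":0.015}]'

```text
t: 5.45
position: [583.1, 70.7, 50.7]
eef_rot: [0.014, 0.708, -0.014, 0.706]
force: [-0.6, -0.7, -4.5]
grip_width: 23.3
```

```bash
python3 - <<'E'
from h import *
st(); to(582,64.5,13,87.3)
E
```

```text
t 5.45 pos [583.1  70.7  50.7] yaw 87.76 j [ -1.  19. 101.   0.  61. -89.] grip 23.3 F [-0.6 -0.7 -4.5]
 tilt: toolx [-2.3e-03  5.0e-04 -1.0e+00]
dp tool mm [37.7 -6.3 -0.7] rotvec [ 0.0081 -0.0024 -0.0004]
```

Request:
send_rows --increments '[{"dp":[0.008,-0.006,0],"angular":[0.006,-0.002,0],"claw":0.015},{"dp":[0.012,0,0],"angular":[0,0,0],"claw":0.015},{"dp":[0.01,0,0],"angular":[0,0,0],"claw":0.015},{"dp":[0,0,0],"angular":[0,0,0],"claw":0.015}]'

```text
t: 5.85
position: [582.7, 63.0, 19.3]
eef_rot: [0.017, 0.707, -0.017, 0.707]
force: [-0.3, 0.0, -4.4]
grip_width: 23.7
```

```bash
python3 - <<'E'
from h import *
st(); to(582,64.5,13,87.3)
E
```

```text
t 5.85 pos [582.7  63.   19.3] yaw 87.28 j [ -2.  21. 102.   0.  57. -89.] grip 23.7 F [-0.3  0.  -4.4]
 tilt: toolx [-3.e-04  2.e-04 -1.e+00]
dp tool mm [ 6.3  1.5 -0.8] rotvec [-0.0004 -0.0003 -0.0002]
```

Request:
send_rows --increments '[{"dp":[0.005,0,0],"angular":[0,0,0],"claw":0.015},{"dp":[0.001,0,0],"angular":[0,0,0],"claw":0.015},{"dp":[0,0,0],"angular":[0,0,0],"claw":0.015}]'

```text
t: 6.15
position: [583.5, 62.6, 13.4]
eef_rot: [0.017, 0.707, -0.017, 0.707]
force: [0.2, 0.3, -4.4]
grip_width: 23.7
```

Request:
send_rows --increments '[{"dp":[0.0,0,0],"angular":[0,0,0],"claw":0.036},{"dp":[0,0,0],"angular":[0,0,0],"claw":0.036},{"dp":[0,0,0],"angular":[0,0,0],"claw":0.036}]'

```text
t: 6.45
position: [586.7, 62.7, 16.7]
eef_rot: [0.017, 0.704, -0.017, 0.709]
force: [-0.4, 0.0, 0.7]
grip_width: 35.9
```

Request:
send_rows --increments '[{"dp":[-0.02,0,0],"angular":[0,0,0],"claw":0.036},{"dp":[-0.04,0,0],"angular":[0,0,0],"claw":0.036},{"dp":[-0.045,0,0],"angular":[0,0,0],"claw":0.085}]'

```text
t: 6.75
position: [581.6, 62.8, 118.6]
eef_rot: [0.017, 0.708, -0.017, 0.705]
force: [0.9, -0.2, 0.5]
grip_width: 49.3
```

```bash
python3 - <<'E'
from h import *
st(); shot('wrist','w5'); to(522,-399,140,98)
E
```

```text
t 6.75 pos [581.6  62.8 118.6] yaw 87.25 j [ -2.  13.  99.   0.  68. -89.] grip 49.3 F [ 0.9 -0.2  0.5]
 tilt: toolx [-4.2e-03  4.0e-04 -1.0e+00]
dp tool mm [ -12.4 -464.4  -42.8] rotvec [-0.1873  0.0089  0.0003]
```

View pics/w5.png

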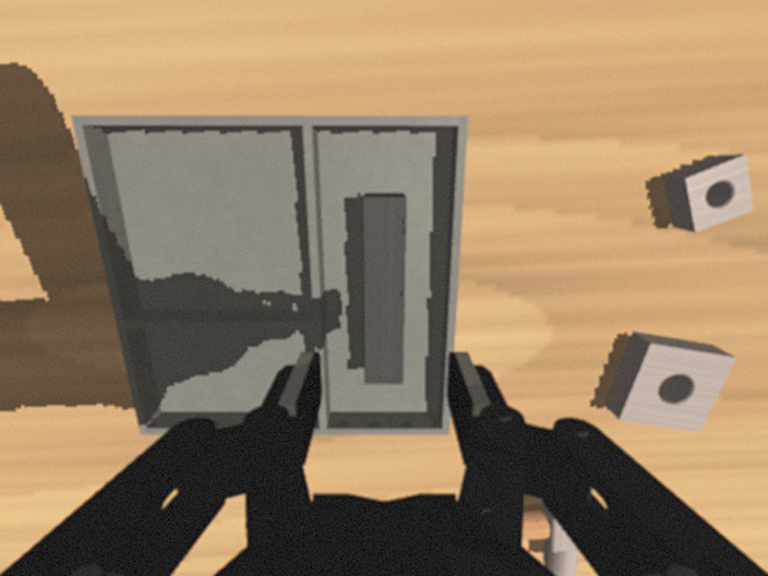

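The long blank lies flat in the long bay, about (384,290) in the 1.5x image. Next is the short blank.

Request:
send_rows --increments '[{"dp":[-0.002,-0.046,-0.004],"angular":[-0.019,0.001,0],"claw":0.085},{"dp":[-0.002,-0.046,-0.005],"angular":[-0.019,0.001,0],"claw":0.085},{"dp":[-0.002,-0.046,-0.006],"angular":[-0.019,0.001,0],"claw":0.085},{"dp":[-0.002,-0.046,-0.007],"angular":[-0.019,0.001,0],"claw":0.085},{"dp":[-0.002,-0.046,-0.008],"angular":[-0.019,0.001,0],"claw":0.085}]'

```text
t: 7.3
position: [562.4, -168.6, 148.9]
eef_rot: [-0.024, 0.698, 0.021, 0.716]
force: [1.2, -0.3, 0.3]
grip_width: 84.6
```

Request:
send_rows --increments '[{"dp":[-0.002,-0.046,-0.009],"angular":[-0.019,0.001,0],"claw":0.085},{"dp":[-0.002,-0.046,-0.01],"angular":[-0.019,0.001,0],"claw":0.085},{"dp":[-0.002,-0.045,-0.011],"angular":[-0.019,0.001,0],"claw":0.085},{"dp":[-0.002,-0.045,-0.012],"angular":[-0.019,0.001,0],"claw":0.085},{"dp":[-0.002,-0.045,-0.012],"angular":[-0.019,0,0],"claw":0.085}]'

```text
t: 7.8
position: [531.7, -411.0, 164.6]
eef_rot: [-0.062, 0.694, 0.053, 0.715]
force: [0.3, 0.6, 0.6]
grip_width: 85.0
```

Request:
send_rows --increments '[{"dp":[0,0,0],"angular":[0,0,0],"claw":0.085}]'

```text
t: 7.9
position: [530.5, -417.6, 165.9]
eef_rot: [-0.061, 0.694, 0.05, 0.716]
force: [0.2, 0.3, 0.1]
grip_width: 85.2
```

```bash
python3 - <<'E'
from h import *
st(); p,im=shot('wrist','w6'); hsv=cv2.cvtColor(im,cv2.COLOR_BGR2HSV)
uv=proj(p,[[522,-399,25]])[0]; print(uv)
ct,w,rc=blob(p,im,hsv[:,:,1]<70,uv,25); print(ct.min(0),ct.max(0)); print(cv2.boxPoints(rc).round(1))
E
```

```text
t 7.90 pos [ 530.5 -417.6  165.9] yaw 99.04 j [ -45.   21.   85.    1.   73. -145.] grip 85.2 F [0.2 0.3 0.1]
 tilt: toolx [ 0.0317 -0.0136 -0.9994]
[276.03579594 173.57954601]
blob px area [ 264  135   25   69 1551] minrect [ 518.7 -400.1] [75.6 24.9] ang 8.49
[264 135] [288 203]
[[ 479.5 -393.3]
 [ 483.1 -418. ]
 [ 558.  -406.8]
 [ 554.3 -382.1]]
```

View pics/w6.png

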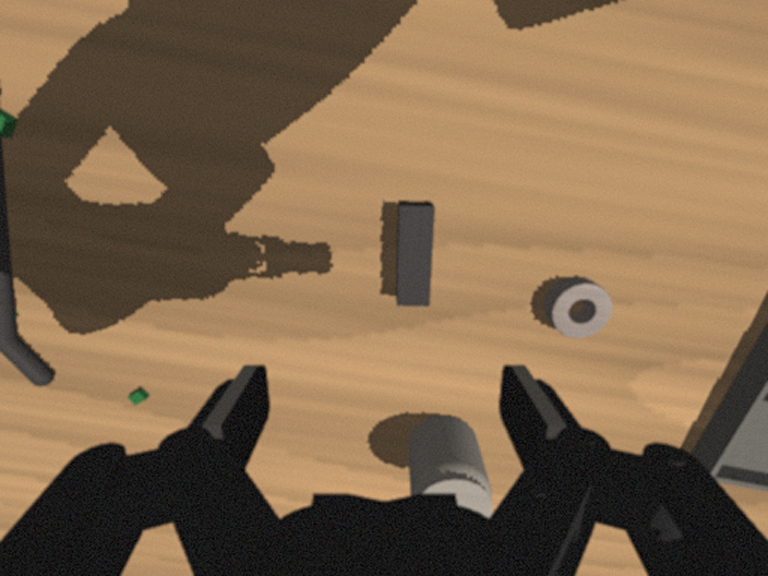

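Short blank at about (519,-400), with its axis at 8.5°. The tin is clear of the gripper.

```bash
python3 - <<'E'
from h import *
to(519.5,-400,40,98.5)
E
```

```text
dp tool mm [125.   18.6 -12.7] rotvec [0.0101 0.0294 0.0161]
```

Request:
send_rows --increments '[{"dp":[0.02,0.009,-0.006],"angular":[0.01,0.03,0.016],"claw":0.06},{"dp":[0.035,0.009,-0.006],"angular":[0,0,0],"claw":0.06},{"dp":[0.04,0,0],"angular":[0,0,0],"claw":0.06},{"dp":[0.02,0,0],"angular":[0,0,0],"claw":0.06},{"dp":[0,0,0],"angular":[0,0,0],"claw":0.06}]'

```text
t: 8.45
position: [516.5, -390.1, 43.5]
eef_rot: [-0.052, 0.707, 0.055, 0.703]
force: [0.8, 0.8, -0.5]
grip_width: 60.0
```

```bash
python3 - <<'E'
from h import *
st(); shot('wrist','w7'); to(519.5,-400,5.5,98.5)
E
```

```text
t 8.45 pos [ 516.5 -390.1   43.5] yaw 98.65 j [ -44.   27.   91.   -0.   63. -143.] grip 60.0 F [ 0.8  0.8 -0.5]
 tilt: toolx [-0.0071  0.0036 -1.    ]
dp tool mm [ 39.1 -10.1   1.3] rotvec [ 0.0029 -0.0058 -0.004 ]
```

View pics/w7.png

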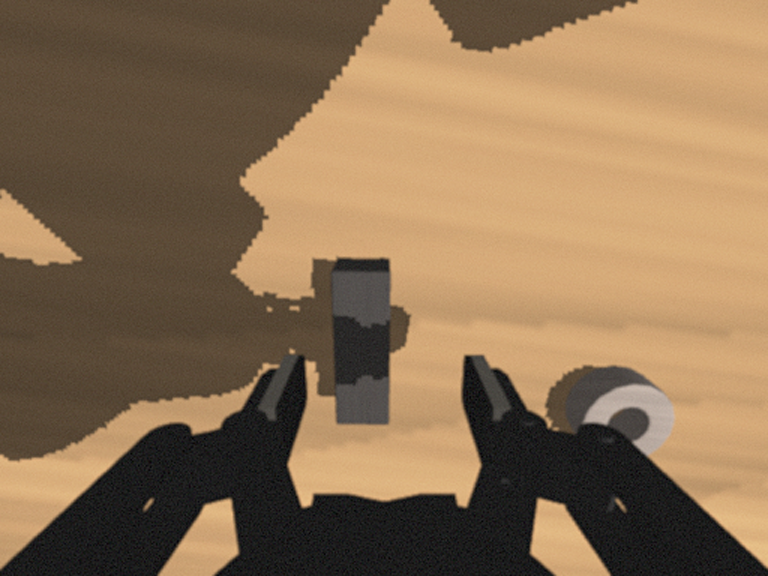

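Request:
send_rows --increments '[{"dp":[0.008,-0.01,0.0005],"angular":[0.002,-0.004,-0.003],"claw":0.06},{"dp":[0.015,0,0.0005],"angular":[0,0,0],"claw":0.06},{"dp":[0.015,0,0],"angular":[0,0,0],"claw":0.06},{"dp":[0,0,0],"angular":[0,0,0],"claw":0.06}]'

```text
t: 8.9
position: [522.5, -400.8, 7.4]
eef_rot: [-0.055, 0.704, 0.052, 0.706]
force: [0.2, 0.0, -0.7]
grip_width: 59.9
```

```bash
python3 - <<'E'
from h import *
st(); to(519.5,-400,5.5,98.5)
E
```

```text
t 8.90 pos [ 522.5 -400.8    7.4] yaw 98.67 j [ -44.   30.   90.   -0.   59. -143.] grip 59.9 F [ 0.2  0.  -0.7]
 tilt: toolx [ 0.002  -0.0035 -1.    ]
dp tool mm [ 1.9  1.2 -2.8] rotvec [0.003  0.0015 0.0038]
```

Request:
send_rows --increments '[{"dp":[0.001,0.001,-0.003],"angular":[0.003,0.001,0.003],"claw":0.03},{"dp":[0,0,0],"angular":[0,0,0],"claw":0.015},{"dp":[0,0,0],"angular":[0,0,0],"claw":0.015},{"dp":[0,0,0],"angular":[0,0,0],"claw":0.015},{"dp":[0,0,0],"angular":[0,0,0],"claw":0.015}]' --grip_force 60

```text
t: 9.4
position: [519.1, -400.9, 7.0]
eef_rot: [-0.052, 0.705, 0.052, 0.705]
force: [-0.3, 0.6, -2.2]
grip_width: 23.3
```

Request:
send_rows --increments '[{"dp":[-0.03,0,0],"angular":[0,0.0,0],"claw":0.015},{"dp":[-0.04,0,0],"angular":[0,0,0],"claw":0.015},{"dp":[-0.02,0,0],"angular":[0,0,0],"claw":0.015}]'

```text
t: 9.7
position: [515.4, -397.3, 92.8]
eef_rot: [-0.049, 0.708, 0.055, 0.702]
force: [1.3, -1.0, -2.9]
grip_width: 23.6
```

```bash
python3 - <<'E'
from h import *
st(); a=np.radians(-2.7)
def T(x,y): return (578.3+np.cos(a)*x-np.sin(a)*y, 1.6+np.sin(a)*x+np.cos(a)*y)
print('small bay',np.round(T(60,-42.5),1),'square',np.round(T(-40,-42.5),1),'long',np.round(T(0,62.5),1))
to(636,-44,95,-2.7)
E
```

```text
t 9.70 pos [ 515.4 -397.3   92.8] yaw 98.42 j [ -45.   24.   89.   -0.   68. -143.] grip 23.6 F [ 1.3 -1.  -2.9]
 tilt: toolx [-0.0082  0.008  -0.9999]
small bay [636.2 -43.7] square [536.3 -39. ] long [581.2  64. ]
dp tool mm [ -0.4 331.8 171.1] rotvec [ 1.7649e+00 -1.3100e-02 -5.0000e-04]
```

```bash
cat >> h.py <<'E'
def table(x,y,yw,n):
    """per-row tool y,z shifts (mm) while turning evenly from present yaw to yw"""
    s=r.sense(); y0=yaw(s); d=(np.array([x,y])-s['position'][:2])/n
    dy=((yw-y0+180)%360-180)/n
    print('rot about tool x per row', round(-np.radians(dy),4))
    for k in range(n):
        a=np.radians(y0+dy*k); print(k,np.round([d[0]*np.cos(a)+d[1]*np.sin(a),d[0]*np.sin(a)-d[1]*np.cos(a)],0))
E
python3 - <<'E'
from h import *
table(636,-44,-2.7,13)
E
```

```text
rot about tool x per row 0.1358
0 [26. 13.]
1 [27. 10.]
2 [28.  6.]
3 [29.  2.]
4 [29. -2.]
5 [28. -6.]
6 [ 27. -10.]
7 [ 26. -13.]
8 [ 24. -16.]
9 [ 21. -19.]
10 [ 18. -22.]
11 [ 15. -24.]
12 [ 12. -26.]
```

Request:
send_rows --increments '[{"dp":[0,0.026,0.013],"angular":[0.136,0,0],"claw":0.015},{"dp":[0,0.027,0.01],"angular":[0.136,0,0],"claw":0.015},{"dp":[0,0.028,0.006],"angular":[0.136,0,0],"claw":0.015},{"dp":[0,0.029,0.002],"angular":[0.136,0,0],"claw":0.015},{"dp":[0,0.029,-0.002],"angular":[0.136,0,0],"claw":0.015}]'

```text
t: 10.2
position: [565.3, -263.0, 98.5]
eef_rot: [0.197, 0.68, -0.197, 0.679]
force: [1.1, -1.9, -2.6]
grip_width: 23.7
```

Request:
send_rows --increments '[{"dp":[0,0.028,-0.006],"angular":[0.136,0,0],"claw":0.015},{"dp":[0,0.027,-0.01],"angular":[0.136,0,0],"claw":0.015},{"dp":[0,0.026,-0.013],"angular":[0.136,0,0],"claw":0.015},{"dp":[0,0.024,-0.016],"angular":[0.136,0,0],"claw":0.015},{"dp":[0,0.021,-0.019],"angular":[0.136,0,0],"claw":0.015}]'

```text
t: 10.7
position: [618.2, -122.7, 97.3]
eef_rot: [0.42, 0.57, -0.421, 0.567]
force: [-0.0, -0.6, -3.5]
grip_width: 23.6
```

```bash
python3 - <<'E'
from h import *
st(); table(636,-44,-2.7,4)
E
```

```text
t 10.70 pos [ 618.2 -122.7   97.3] yaw 17.04 j [-18.  21.  93.   0.  67. -35.] grip 23.6 F [-0.  -0.6 -3.5]
 tilt: toolx [-0.004   0.0018 -1.    ]
rot about tool x per row 0.0861
0 [ 10. -18.]
1 [  8. -18.]
2 [  7. -19.]
3 [  5. -19.]
```

Request:
send_rows --increments '[{"dp":[0,0.01,-0.018],"angular":[0.086,0,0],"claw":0.015},{"dp":[0,0.008,-0.018],"angular":[0.086,0,0],"claw":0.015},{"dp":[0.01,0.007,-0.019],"angular":[0.086,0,0],"claw":0.015},{"dp":[0.01,0.005,-0.019],"angular":[0.08,0,0],"claw":0.015},{"dp":[0.01,0,0],"angular":[0,0,0],"claw":0.015}]'

```text
t: 11.2
position: [637.6, -36.6, 67.4]
eef_rot: [0.514, 0.487, -0.513, 0.485]
force: [-0.4, -0.6, -3.2]
grip_width: 23.7
```

Request:
send_rows --increments '[{"dp":[0,0,0],"angular":[0,0,0],"claw":0.015}]'

```text
t: 11.3
position: [635.9, -36.2, 65.1]
eef_rot: [-0.512, -0.489, 0.514, -0.485]
force: [-0.1, -0.6, -3.5]
grip_width: 23.4
```

```bash
python3 - <<'E'
from h import *
st(); shot('wrist','w8'); to(636,-44,45,-2.7)
E
```

```text
t 11.30 pos [635.9 -36.2  65.1] yaw -2.99 j [-10.  24.  92.   0.  64.  -7.] grip 23.4 F [-0.1 -0.6 -3.5]
 tilt: toolx [-0.0056  0.003  -1.    ]
dp tool mm [21.   0.1  7.8] rotvec [-0.0055 -0.003   0.0046]
```

View pics/w8.png

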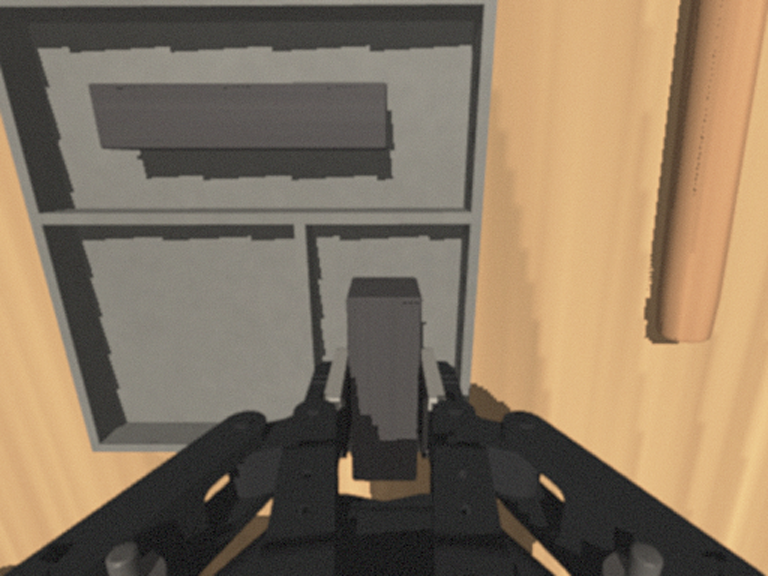

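```bash
python3 - <<'E'
from h import *
p,im=load('w8')
q=np.array([(305,228),(474,225),(313,330),(468,330),(40,218),(486,100),(95,448),(494,3)])/1.5-.2
print(toplane(p,q,25).round(1)); to(636,-44,13,-2.7)
E
```

```text
[[602.3  15.3]
 [678.9  12.9]
 [600.7 -35. ]
 [676.9 -38.6]
 [482.7  25.7]
 [682.9  64.4]
 [473.7 -99.5]
 [685.   98.6]]
dp tool mm [53.   0.2  7.9] rotvec [-0.0055 -0.003   0.0046]
```

Request:
send_rows --increments '[{"dp":[0.008,0.001,0.008],"angular":[-0.005,-0.003,0.004],"claw":0.015},{"dp":[0.015,0,0.001],"angular":[0,0,0],"claw":0.015},{"dp":[0.015,0,0],"angular":[0,0,0],"claw":0.015},{"dp":[0.0,0,0],"angular":[0,0,0],"claw":0.015}]'

```text
t: 11.75
position: [637.2, -49.4, 25.9]
eef_rot: [0.512, 0.487, -0.512, 0.488]
force: [-1.0, 0.9, -3.5]
grip_width: 23.5
```

```bash
python3 - <<'E'
from h import *
st(); to(637.5,-45,13,-2.7)
E
```

```text
t 11.75 pos [637.2 -49.4  25.9] yaw -2.77 j [-11.  27.  93.  -0.  60.  -9.] grip 23.5 F [-1.   0.9 -3.5]
 tilt: toolx [ 0.0013 -0.0013 -1.    ]
dp tool mm [12.9  0.1 -4.4] rotvec [-0.0013  0.0013 -0.0014]
```

Request:
send_rows --increments '[{"dp":[0.007,0,-0.003],"angular":[0,0,0],"claw":0.015},{"dp":[0.005,0,0],"angular":[0,0,0],"claw":0.015},{"dp":[0,0,0],"angular":[0,0,0],"claw":0.015}]'

```text
t: 12.05
position: [636.9, -46.7, 12.0]
eef_rot: [-0.512, -0.487, 0.512, -0.488]
force: [0.1, -0.6, -3.2]
grip_width: 23.8
```

Request:
send_rows --increments '[{"dp":[0,0,0],"angular":[0,0,0],"claw":0.034},{"dp":[0,0,0],"angular":[0,0,0],"claw":0.034},{"dp":[0,0,0],"angular":[0,0,0],"claw":0.034}]'

```text
t: 12.35
position: [639.0, -46.8, 14.3]
eef_rot: [0.513, 0.486, -0.511, 0.489]
force: [-0.8, -0.5, 0.3]
grip_width: 34.1
```

Request:
send_rows --increments '[{"dp":[-0.015,0,0],"angular":[0,0,0],"claw":0.034},{"dp":[-0.035,0,0],"angular":[0,0,0],"claw":0.034},{"dp":[-0.045,0,0],"angular":[0,0,0],"claw":0.085}]'

```text
t: 12.65
position: [634.3, -45.7, 107.4]
eef_rot: [-0.51, -0.489, 0.514, -0.486]
force: [0.6, -0.2, 0.3]
grip_width: 47.5
```

```bash
python3 - <<'E'
from h import *
st(); shot('wrist','w9')
E
```

```text
t 12.65 pos [634.3 -45.7 107.4] yaw -2.79 j [-11.  21.  91.  -0.  68.  -8.] grip 47.5 F [ 0.6 -0.2  0.3]
 tilt: toolx [-6.9e-03  4.0e-04 -1.0e+00]
```

View pics/w9.png

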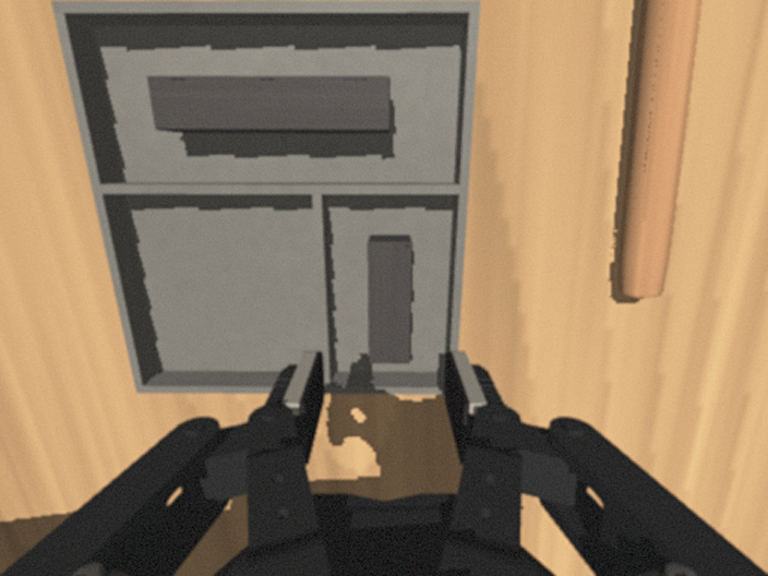

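Both blanks lie flat in their bays. Next, the plate: first its pose, and how close the hammer head is to it.

```bash
python3 - <<'E'
from h import *
p,im=load('w5'); hsv=cv2.cvtColor(im,cv2.COLOR_BGR2HSV)
for q,z in (([(639,333),(734,356),(699,431),(618,414)],20),([(681,177),(742,156),(751,205),(694,230)],20)):
    q=np.array(q)/1.5-.2; w=toplane(p,q,z); print(w.round(1),w.mean(0).round(1),np.degrees(np.arctan2(*(w[1]-w[0])[::-1])).round(1))
p,im=load('w1'); print('hammer',toplane(p,np.array([(597,388),(640,385),(645,445),(620,445),(392,465)])/1.5-.2,20).round(0))
table(655,254,-13,9)
E
```

```text
[[617.2 227.8]
 [636.8 293.1]
 [695.2 281.3]
 [678.5 222.2]] [656.9 256.1] 73.3
[[519.7 237.6]
 [509.7 270.1]
 [537.6 281.6]
 [551.  250.9]] [529.5 260.1] 107.1
hammer [[729. 162.]
 [735. 203.]
 [808. 206.]
 [803. 181.]
 [777. -56.]]
rot about tool x per row 0.0198
0 [  0. -33.]
1 [ -1. -33.]
2 [ -1. -33.]
3 [ -2. -33.]
4 [ -3. -33.]
5 [ -3. -33.]
6 [ -4. -33.]
7 [ -5. -33.]
8 [ -5. -33.]
```

Request:
send_rows --increments '[{"dp":[-0.007,0,-0.041],"angular":[0.03,0,0],"claw":0.085},{"dp":[-0.007,-0.001,-0.041],"angular":[0.03,0,0],"claw":0.085},{"dp":[-0.007,-0.002,-0.041],"angular":[0.03,0,0],"claw":0.085},{"dp":[-0.007,-0.003,-0.041],"angular":[0.03,0,0],"claw":0.085},{"dp":[-0.007,-0.005,-0.041],"angular":[0.03,0,0],"claw":0.085}]'

```text
t: 13.2
position: [658.7, 158.2, 169.2]
eef_rot: [0.557, 0.436, -0.544, 0.451]
force: [-0.3, 0.1, 0.2]
grip_width: 84.9
```

Request:
send_rows --increments '[{"dp":[0,-0.006,-0.041],"angular":[0.03,0,0],"claw":0.085},{"dp":[0,-0.005,-0.041],"angular":[0.02,0,0],"claw":0.085},{"dp":[0,0,0],"angular":[0,0,0],"claw":0.085},{"dp":[0,0,0],"angular":[0,0,0],"claw":0.085}]'

```text
t: 13.6
position: [668.9, 251.3, 179.5]
eef_rot: [0.572, 0.422, -0.549, 0.44]
force: [-0.0, -0.7, 0.5]
grip_width: 85.1
```

```bash
python3 - <<'E'
from h import *
st(); p,im=shot('wrist','w10'); hsv=cv2.cvtColor(im,cv2.COLOR_BGR2HSV)
uv=proj(p,[[657+22,255,20]])[0]; print(uv)
ct,w,rc=blob(p,im,(hsv[:,:,1]<45)&(hsv[:,:,2]>120),uv,20); print(ct.min(0),ct.max(0)); print(cv2.boxPoints(rc).round(1))
E
```

```text
t 13.60 pos [668.9 251.3 179.5] yaw -14.90 j [15. 25. 78. -1. 75. 30.] grip 85.1 F [-0.  -0.7  0.5]
 tilt: toolx [ 4.200e-02 -2.000e-04 -9.991e-01]
[257.88539983 173.70478147]
blob px area [ 215  147   54   53 2270] minrect [661.6 259. ] [60.6 58.9] ang 77.27
[215 147] [268 199]
[[626.2 235.9]
 [683.7 222.9]
 [697.  282.1]
 [639.6 295. ]]
```

View pics/w10.png

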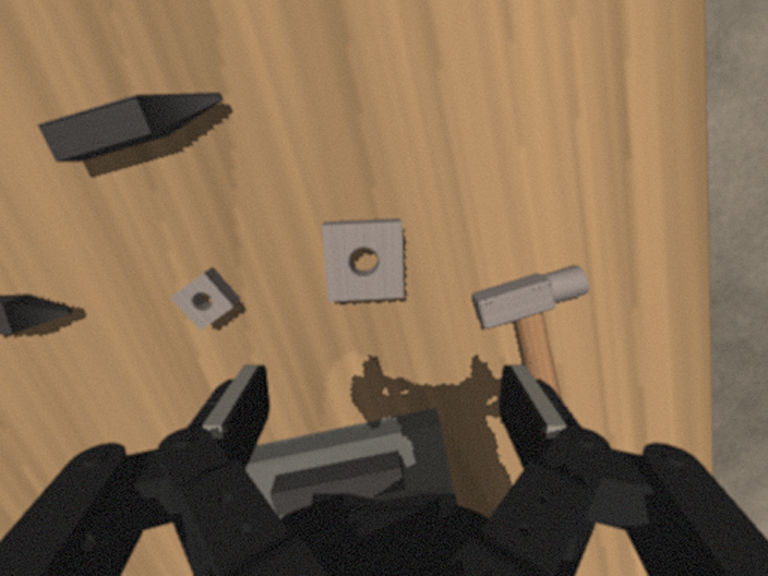

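```bash
python3 - <<'E'
from h import *
to(661.5,258.8,45,-12.7)
E
```

```text
dp tool mm [134.3 -14.6  -3.8] rotvec [-0.0387 -0.0107 -0.041 ]
```

Request:
send_rows --increments '[{"dp":[0.02,-0.008,-0.003],"angular":[-0.038,-0.011,-0.04],"claw":0.08},{"dp":[0.035,-0.001,-0.002],"angular":[0,0,0],"claw":0.08},{"dp":[0.04,0,0],"angular":[0,0,0],"claw":0.08},{"dp":[0.03,0,0],"angular":[0,0,0],"claw":0.078},{"dp":[0,0,0],"angular":[0,0,0],"claw":0.078}]'

```text
t: 14.15
position: [666.5, 251.7, 57.5]
eef_rot: [0.556, 0.438, -0.551, 0.442]
force: [-1.8, -0.9, -0.6]
grip_width: 78.1
```

```bash
python3 - <<'E'
from h import *
st(); p,im=shot('wrist','w11'); to(661.5,258.8,0,-12.7)
E
```

```text
t 14.15 pos [666.5 251.7  57.5] yaw -13.02 j [14. 33. 80. -0. 66. 27.] grip 78.1 F [-1.8 -0.9 -0.6]
 tilt: toolx [ 8.2e-03  3.0e-04 -1.0e+00]
dp tool mm [60.1 -8.5 -5. ] rotvec [-0.0058 -0.0035 -0.0108]
```

View pics/w11.png

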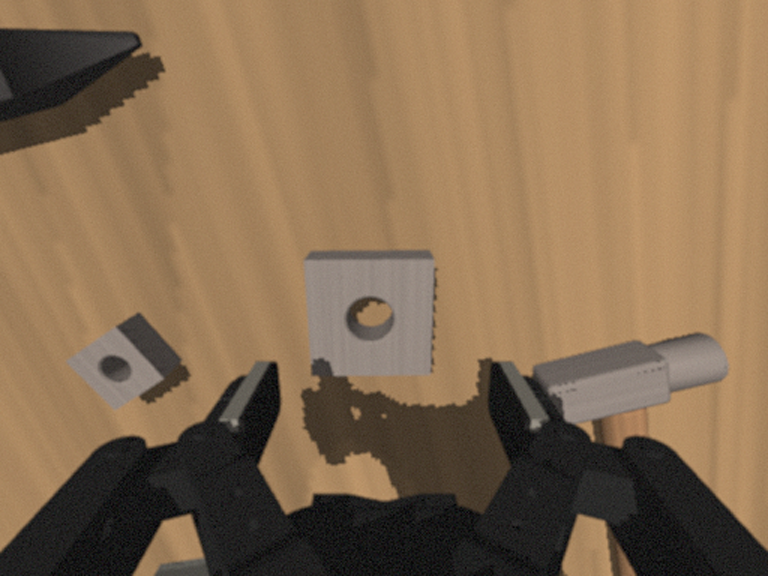

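```bash
python3 - <<'E'
from h import *
p,im=load('w11'); hsv=cv2.cvtColor(im,cv2.COLOR_BGR2HSV)
m=(hsv[:,:,1]<60)&(hsv[:,:,2]>125)
ct,w,rc=blob(p,im,m,(220,200),20); print(ct.min(0),ct.max(0)); print(cv2.boxPoints(rc).round(1))
# hole rim ellipse at top (row 317/1.5)
print('hole',toplane(p,[[370/1.5-.2,318/1.5-.2]],20))
print('hammer',toplane(p,np.array([[535,370],[565,420],[630,343]])/1.5,22).round(0))
E
```

```text
blob px area [ 203  173   87   78 5447] minrect [661.4 258.8] [59.9 59.9] ang 77.3
[203 173] [289 250]
[[625.6 236.2]
 [684.1 223. ]
 [697.2 281.4]
 [638.8 294.6]]
hole [[661.68037198 259.82262703]]
hammer [[736. 215.]
 [748. 182.]
 [783. 219.]]
```

Consistent: the plate is at (661.4,258.8) with its sides at -12.7°. I'll centre over it first, then descend.

Request:
send_rows --increments '[{"dp":[0.012,-0.007,-0.005],"angular":[-0.005,-0.003,-0.01],"claw":0.078},{"dp":[0.012,-0.001,0],"angular":[0,0,0],"claw":0.078},{"dp":[0.01,0,0],"angular":[0,0,0],"claw":0.078},{"dp":[0,0,0],"angular":[0,0,0],"claw":0.075}]'

```text
t: 14.6
position: [665.6, 258.6, 31.2]
eef_rot: [0.556, 0.44, -0.549, 0.442]
force: [0.2, -0.3, -0.5]
grip_width: 75.1
```

```bash
python3 - <<'E'
from h import *
st(); to(661.5,258.8,0,-12.7)
E
```

```text
t 14.60 pos [665.6 258.6  31.2] yaw -12.83 j [15. 35. 81.  0. 64. 28.] grip 75.1 F [ 0.2 -0.3 -0.5]
 tilt: toolx [ 0.0096  0.0027 -0.9999]
dp tool mm [31.1 -4.3  0.9] rotvec [-0.0023 -0.0048 -0.0088]
```

Request:
send_rows --increments '[{"dp":[0.012,-0.004,0.001],"angular":[-0.002,-0.005,-0.009],"claw":0.075},{"dp":[0.012,0,0],"angular":[0,0,0],"claw":0.075},{"dp":[0.005,0,0],"angular":[0,0,0],"claw":0.072},{"dp":[0,0,0],"angular":[0,0,0],"claw":0.072}]'

```text
t: 15.0
position: [661.9, 259.1, 0.7]
eef_rot: [0.552, 0.442, -0.552, 0.442]
force: [-0.1, 0.3, 0.8]
grip_width: 71.8
```

```bash
python3 - <<'E'
from h import *
st(); p,im=shot('wrist','w12'); to(661.5,258.8,0,-12.7)
E
```

```text
t 15.00 pos [661.9 259.1   0.7] yaw -12.68 j [15. 37. 81. -0. 62. 28.] grip 71.8 F [-0.1  0.3  0.8]
 tilt: toolx [ 6.e-04 -0.e+00 -1.e+00]
dp tool mm [ 1.  -0.4  0.4] rotvec [ 0.0004 -0.0002 -0.0008]
```

View pics/w12.png

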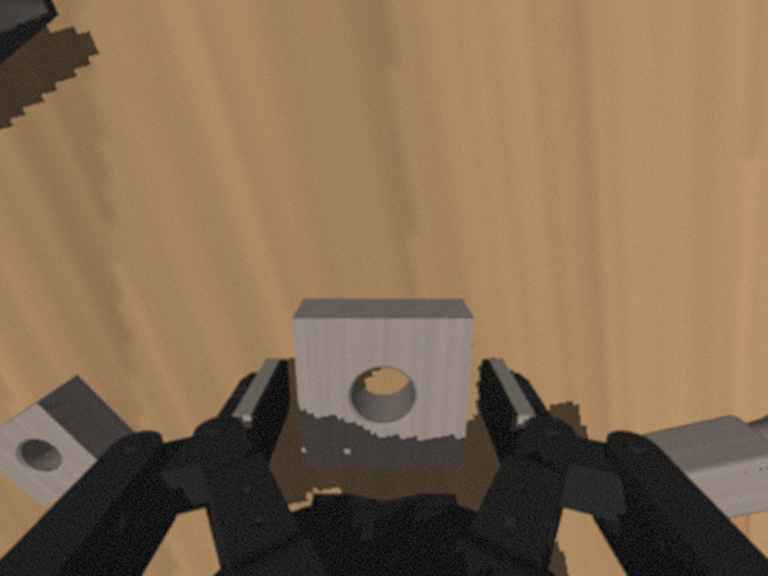

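The fingers straddle the plate evenly, so I'll go 3 mm lower and close.

Request:
send_rows --increments '[{"dp":[0.003,0,0],"angular":[0,0,0],"claw":0.07},{"dp":[0,0,0],"angular":[0,0,0],"claw":0.055},{"dp":[0,0,0],"angular":[0,0,0],"claw":0.052},{"dp":[0,0,0],"angular":[0,0,0],"claw":0.052},{"dp":[0,0,0],"angular":[0,0,0],"claw":0.052}]' --grip_force 70

```text
t: 15.55
position: [662.4, 259.2, -1.5]
eef_rot: [0.553, 0.442, -0.552, 0.442]
force: [1.1, 0.5, -1.0]
grip_width: 58.4
```

```bash
python3 - <<'E'
from h import *
st()
E
```

```text
t 15.55 pos [662.4 259.2  -1.5] yaw -12.68 j [15. 37. 81. -0. 62. 28.] grip 58.4 F [ 1.1  0.5 -1. ]
 tilt: toolx [ 1.4e-03  3.0e-04 -1.0e+00]
```

Request:
send_rows --increments '[{"dp":[-0.03,0,0],"angular":[0,0,0],"claw":0.052},{"dp":[-0.04,0,0],"angular":[0,0,0],"claw":0.052},{"dp":[-0.025,0,0],"angular":[0,0,0],"claw":0.052}]'

```text
t: 15.85
position: [655.1, 257.1, 85.1]
eef_rot: [-0.546, -0.444, 0.558, -0.439]
force: [0.7, 0.3, -5.4]
grip_width: 58.7
```

```bash
python3 - <<'E'
from h import *
st()
p,im=load('w9')
q=np.array([(106,196),(314,195),(143,383),(100,186),(461,185),(467,12),(137,389)])/1.5-.2
print(toplane(p,q,25).round(1)); table(537,-40,-2.7,9)
E
```

```text
t 15.85 pos [655.1 257.1  85.1] yaw -12.69 j [15. 31. 80. -0. 70. 28.] grip 58.7 F [ 0.7  0.3 -5.4]
 tilt: toolx [-0.0172 -0.0047 -0.9998]
[[484.3  21.5]
 [598.4  16.7]
 [477.5 -95. ]
 [482.4  26.9]
 [678.4  18.4]
 [680.2  98.6]
 [472.6 -99.2]]
rot about tool x per row -0.0194
0 [-6. 35.]
1 [-6. 35.]
2 [-7. 35.]
3 [-8. 35.]
4 [-8. 35.]
5 [-9. 34.]
6 [-10.  34.]
7 [-10.  34.]
8 [-11.  34.]
```

Request:
send_rows --increments '[{"dp":[0,-0.006,0.035],"angular":[-0.019,0,0.01],"claw":0.052},{"dp":[0,-0.006,0.035],"angular":[-0.019,0,0.006],"claw":0.052},{"dp":[0,-0.007,0.035],"angular":[-0.019,0,0],"claw":0.052},{"dp":[0,-0.008,0.035],"angular":[-0.019,0,0],"claw":0.052},{"dp":[0,-0.008,0.035],"angular":[-0.019,0,0],"claw":0.052}]'

```text
t: 16.35
position: [587.8, 91.7, 87.9]
eef_rot: [-0.528, -0.468, 0.528, -0.472]
force: [-0.1, 0.6, -6.1]
grip_width: 58.4
```

Request:
send_rows --increments '[{"dp":[0,-0.009,0.034],"angular":[-0.019,0,0],"claw":0.052},{"dp":[0,-0.01,0.034],"angular":[-0.019,0,0],"claw":0.052},{"dp":[0,-0.01,0.034],"angular":[-0.019,0,0],"claw":0.052},{"dp":[0,-0.009,0.03],"angular":[-0.019,0,0],"claw":0.052},{"dp":[0,0,0],"angular":[0,0,0],"claw":0.052}]'

```text
t: 16.85
position: [529.2, -44.3, 83.7]
eef_rot: [-0.507, -0.49, 0.513, -0.49]
force: [0.7, 0.3, -6.3]
grip_width: 58.3
```

```bash
python3 - <<'E'
from h import *
st(); p,im=shot('wrist','w13'); to(537.5,-40.5,45,-2.7)
E
```

```text
t 16.85 pos [529.2 -44.3  83.7] yaw -2.23 j [-13.   9. 108.  -0.  63. -11.] grip 58.3 F [ 0.7  0.3 -6.3]
 tilt: toolx [-0.0067 -0.0054 -1.    ]
dp tool mm [38.6  8.  -2.8] rotvec [0.0079 0.0046 0.0062]
```

View pics/w13.png

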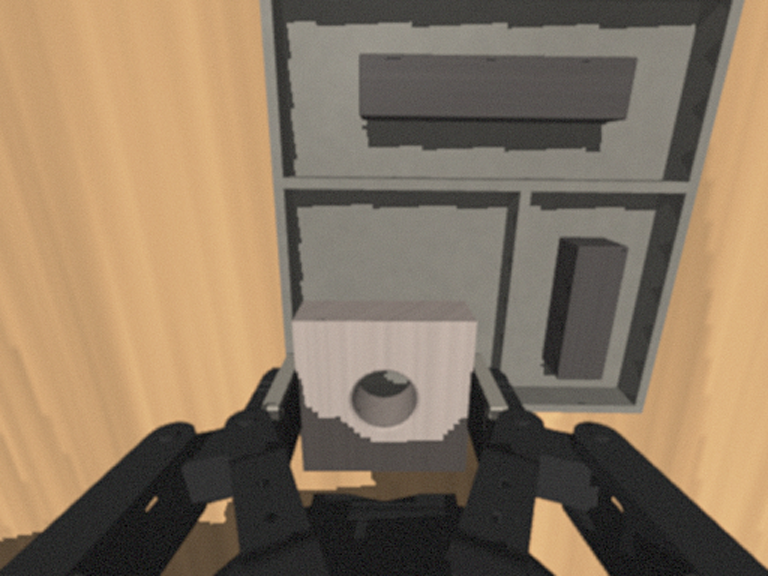

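```bash
python3 - <<'E'
from h import *
p,im=load('w13')
q=np.array([(287,191),(520,192),(290,290),(506,300)])/1.5-.2
print(toplane(p,q,25).round(1))
E
```

```text
[[484.1  21.7]
 [597.   17.2]
 [480.  -28.9]
 [593.5 -38.3]]
```

Request:
send_rows --increments '[{"dp":[0.01,0.008,-0.003],"angular":[0.008,0.004,0.006],"claw":0.052},{"dp":[0.025,0,0],"angular":[0,0,0],"claw":0.052},{"dp":[0.02,0,0],"angular":[0,0,0],"claw":0.052},{"dp":[0,0,0],"angular":[0,0,0],"claw":0.052}]'

```text
t: 17.3
position: [540.1, -36.7, 25.2]
eef_rot: [0.513, 0.488, -0.511, 0.488]
force: [-0.7, 0.2, -5.9]
grip_width: 58.4
```

```bash
python3 - <<'E'
from h import *
st();  to(537,-40.5,5,-2.7)
E
```

```text
t 17.30 pos [540.1 -36.7  25.2] yaw -2.75 j [-12.  15. 108.   0.  56. -10.] grip 58.4 F [-0.7  0.2 -5.9]
 tilt: toolx [ 0.0026  0.0015 -1.    ]
dp tool mm [20.1 -3.   4. ] rotvec [-0.0009 -0.0016 -0.0025]
```

Request:
send_rows --increments '[{"dp":[0.007,-0.003,0.004],"angular":[0,-0.001,-0.002],"claw":0.052},{"dp":[0.008,0,0],"angular":[0,0,0],"claw":0.052},{"dp":[0.004,0,0],"angular":[0,0,0],"claw":0.052},{"dp":[0,0,0],"angular":[0,0,0],"claw":0.052}]'

```text
t: 17.7
position: [538.2, -38.7, 5.0]
eef_rot: [0.512, 0.488, -0.511, 0.489]
force: [-0.2, 0.4, -6.0]
grip_width: 58.2
```

```bash
python3 - <<'E'
from h import *
st();  to(537,-40.5,4.5,-2.7)
E
```

```text
t 17.70 pos [538.2 -38.7   5. ] yaw -2.61 j [-13.  17. 109.   0.  54. -10.] grip 58.2 F [-0.2  0.4 -6. ]
 tilt: toolx [ 0.0013  0.001  -1.    ]
dp tool mm [ 0.5 -1.1  1.9] rotvec [ 0.0015 -0.001  -0.0012]
```

Release: open to 68 mm, then rise straight up.

Request:
send_rows --increments '[{"dp":[0.001,-0.001,0.001],"angular":[0,0,0],"claw":0.052},{"dp":[0,0,0],"angular":[0,0,0],"claw":0.067},{"dp":[0,0,0],"angular":[0,0,0],"claw":0.067},{"dp":[0,0,0],"angular":[0,0,0],"claw":0.067}]'

```text
t: 18.1
position: [541.1, -40.7, 8.0]
eef_rot: [0.513, 0.486, -0.509, 0.491]
force: [-0.7, -0.1, -1.2]
grip_width: 67.1
```

Request:
send_rows --increments '[{"dp":[-0.015,0,0],"angular":[0,0,0],"claw":0.067},{"dp":[-0.035,0,0],"angular":[0,0,0],"claw":0.067},{"dp":[-0.045,0,0],"angular":[0,0,0],"claw":0.085},{"dp":[-0.02,0,0],"angular":[0,0,0],"claw":0.085},{"dp":[0,0,0],"angular":[0,0,0],"claw":0.085}]'

```text
t: 18.6
position: [541.9, -41.1, 133.5]
eef_rot: [0.515, 0.484, -0.508, 0.492]
force: [0.4, 0.5, -0.6]
grip_width: 85.2
```

```bash
python3 - <<'E'
from h import *
st(); p,im=shot('wrist','w14'); hsv=cv2.cvtColor(im,cv2.COLOR_BGR2HSV)
print(proj(p,[[537,-40,25]]))
E
```

```text
t 18.60 pos [541.9 -41.1 133.5] yaw -2.65 j [-13.   6. 106.   0.  67. -10.] grip 85.2 F [ 0.4  0.5 -0.6]
 tilt: toolx [ 0.015  -0.002  -0.9999]
[[249.08045241 189.92222939]]
```

View pics/w14.png

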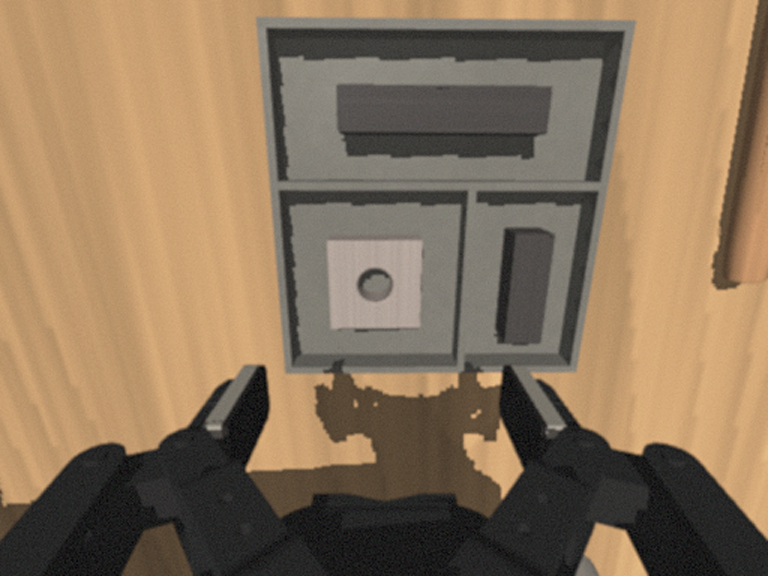

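The plate sits flat, roughly central in the square bay at (375,284) in the 1.5x image. Measuring its centre.

```bash
python3 - <<'E'
from h import *
p,im=load('w14'); hsv=cv2.cvtColor(im,cv2.COLOR_BGR2HSV)
m=(hsv[:,:,2]>150)&(hsv[:,:,1]<50)
ct,w,rc=blob(p,im,m,(230,175),25); print(cv2.boxPoints(rc).round(1)); print('hole',toplane(p,[[375/1.5-.2,285/1.5-.2]],25))
table(542,-267,-2.7,6)
to(542,-267,125,-2.7)
E
```

```text
blob px area [ 218  160   64   59 3151] minrect [537.7 -40.1] [59.7 60.7] ang 87.61
[[506.1 -68.6]
 [566.7 -71.2]
 [569.2 -11.6]
 [508.6  -9. ]]
hole [[537.7092174  -39.90903215]]
rot about tool x per row 0.0002
0 [ 2. 38.]
1 [ 2. 38.]
2 [ 2. 38.]
3 [ 2. 38.]
4 [ 2. 38.]
5 [ 2. 38.]
dp tool mm [  7.7  10.7 225.7] rotvec [ 0.0009  0.0011 -0.0142]
```

Request:
send_rows --increments '[{"dp":[0.001,0.002,0.037],"angular":[0,0,-0.006],"claw":0.085},{"dp":[0.001,0.002,0.037],"angular":[0,0,-0.006],"claw":0.085},{"dp":[0.001,0.002,0.037],"angular":[0,0,0],"claw":0.085},{"dp":[0.001,0.002,0.037],"angular":[0,0,0],"claw":0.085},{"dp":[0.001,0.002,0.037],"angular":[0,0,0],"claw":0.085}]'

```text
t: 19.15
position: [541.3, -225.8, 122.5]
eef_rot: [0.509, 0.492, -0.509, 0.489]
force: [1.1, 0.5, -0.1]
grip_width: 85.2
```

Request:
send_rows --increments '[{"dp":[0.005,0,0.03],"angular":[0,0,0],"claw":0.085},{"dp":[0,0,0],"angular":[0,0,0],"claw":0.085},{"dp":[0,0,0],"angular":[0,0,0],"claw":0.085}]'

```text
t: 19.45
position: [537.1, -260.6, 112.4]
eef_rot: [-0.51, -0.492, 0.511, -0.486]
force: [0.7, -0.1, 0.7]
grip_width: 85.3
```

```bash
python3 - <<'E'
from h import *
st(); p,im=shot('wrist','w15'); hsv=cv2.cvtColor(im,cv2.COLOR_BGR2HSV)
uv=proj(p,[[545+16,-267,20]])[0]; print(uv)
m=(hsv[:,:,2]>140)&(hsv[:,:,1]<50)
ct,w,rc=blob(p,im,m,uv,20); print(cv2.minEnclosingCircle(w), cv2.fitEllipse(w))
E
```

```text
t 19.45 pos [ 537.1 -260.6  112.4] yaw -2.50 j [-33.  16.  97.   0.  68. -31.] grip 85.3 F [ 0.7 -0.1  0.7]
 tilt: toolx [-0.0076  0.0054 -1.    ]
[282.57598505 202.25661729]
blob px area [ 239  178   47   45 1173] minrect [ 542.1 -265. ] [43. 42.] ang 59.79
((541.86279296875, -264.7754211425781), 21.94667625427246) ((542.0322875976562, -264.68316650390625), (41.933441162109375, 42.51468276977539), 142.31488037109375)
```

View pics/w15.png

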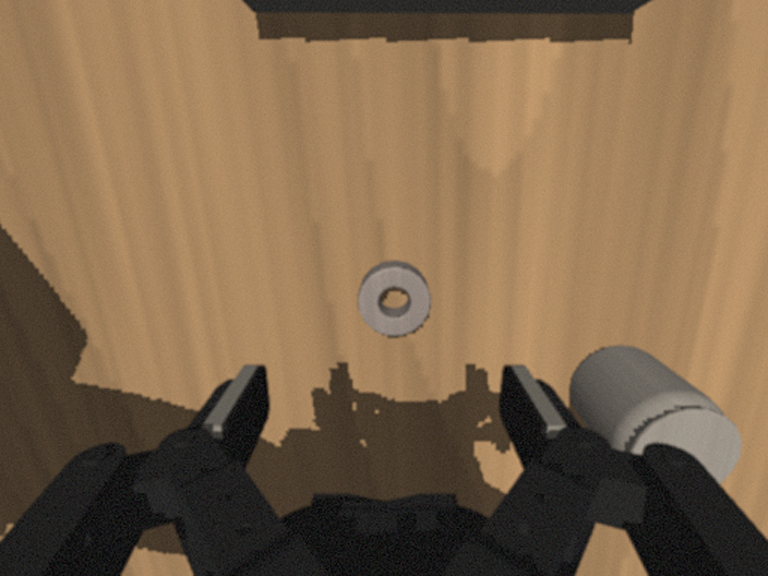

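```bash
python3 - <<'E'
from h import *
to(542,-265,30,-2.7)
E
```

```text
dp tool mm [82.2  5.9  4.9] rotvec [ 0.0042 -0.0049  0.0083]
```

Request:
send_rows --increments '[{"dp":[0.022,0.003,0.003],"angular":[0.004,-0.005,0.008],"claw":0.07},{"dp":[0.03,0.002,0.002],"angular":[0,0,0],"claw":0.07},{"dp":[0.02,0,0],"angular":[0,0,0],"claw":0.07},{"dp":[0,0,0],"angular":[0,0,0],"claw":0.065}]'

```text
t: 19.9
position: [542.5, -260.3, 38.2]
eef_rot: [0.511, 0.489, -0.51, 0.489]
force: [0.2, 1.2, -0.7]
grip_width: 65.0
```

```bash
python3 - <<'E'
from h import *
st(); p,im=shot('wrist','w16'); hsv=cv2.cvtColor(im,cv2.COLOR_BGR2HSV)
uv=proj(p,[[542+16,-265,20]])[0]; print(uv)
m=(hsv[:,:,2]>130)&(hsv[:,:,1]<60)
ct,w,rc=blob(p,im,m,uv,20); print(cv2.minEnclosingCircle(w), cv2.fitEllipse(w))
to(542,-265,-1,-2.7)
E
```

```text
t 19.90 pos [ 542.5 -260.3   38.2] yaw -2.41 j [-33.  21.  99.   0.  60. -31.] grip 65.0 F [ 0.2  1.2 -0.7]
 tilt: toolx [ 4.e-04  7.e-04 -1.e+00]
[279.26342557 237.97536339]
blob px area [ 223  208   66   60 2411] minrect [ 542.2 -264.8] [43.7 43.5] ang 87.72
((542.250244140625, -264.9552307128906), 22.318864822387695) ((542.2783203125, -264.94134521484375), (43.36077880859375, 43.83557891845703), 17.455493927001953)
dp tool mm [40.6 -1.2  4.4] rotvec [ 0.0052  0.0001 -0.0019]
```

View pics/w16.png

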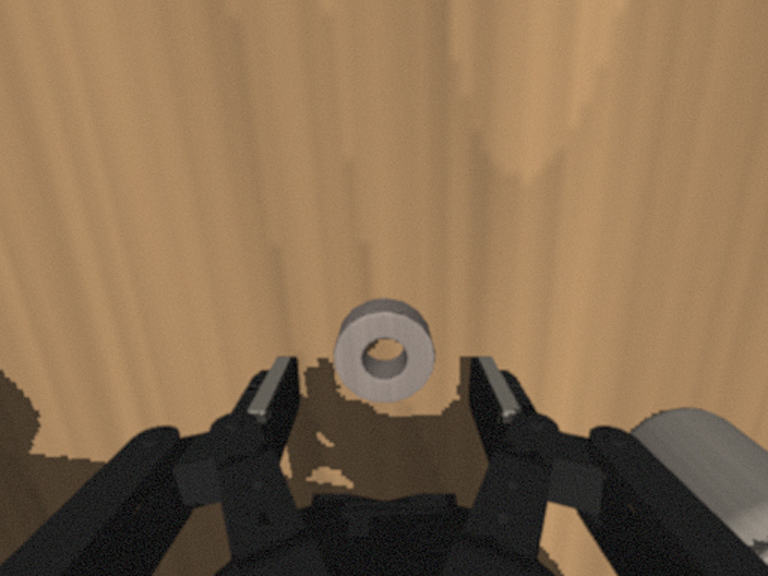

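Request:
send_rows --increments '[{"dp":[0.013,-0.001,0.004],"angular":[0.004,0,0],"claw":0.065},{"dp":[0.015,0,0],"angular":[0,0,0],"claw":0.065},{"dp":[0.01,0,0],"angular":[0,0,0],"claw":0.065},{"dp":[0,0,0],"angular":[0,0,0],"claw":0.062}]'

```text
t: 20.35
position: [544.6, -264.6, 2.1]
eef_rot: [0.512, 0.487, -0.51, 0.491]
force: [-1.3, -0.1, 0.1]
grip_width: 62.2
```

```bash
python3 - <<'E'
from h import *
st(); to(542,-265,-1,-2.7)
E
```

```text
t 20.35 pos [ 544.6 -264.6    2.1] yaw -2.53 j [-33.  25.  99.   0.  56. -31.] grip 62.2 F [-1.3 -0.1  0.1]
 tilt: toolx [ 0.0063 -0.0029 -1.    ]
dp tool mm [ 3.1 -2.6  0.5] rotvec [ 0.003   0.0027 -0.0064]
```

Request:
send_rows --increments '[{"dp":[0.003,-0.003,0],"angular":[0.003,0.003,-0.006],"claw":0.06},{"dp":[0,0,0],"angular":[0,0,0],"claw":0.04},{"dp":[0,0,0],"angular":[0,0,0],"claw":0.038},{"dp":[0,0,0],"angular":[0,0,0],"claw":0.038},{"dp":[0,0,0],"angular":[0,0,0],"claw":0.038}]' --grip_force 50

```text
t: 20.85
position: [541.8, -265.0, -0.5]
eef_rot: [0.512, 0.488, -0.512, 0.488]
force: [-0.1, 0.3, -2.3]
grip_width: 43.8
```

```bash
python3 - <<'E'
from h import *
st()
E
```

```text
t 20.85 pos [ 5.418e+02 -2.650e+02 -5.000e-01] yaw -2.74 j [-34.  25.  99.   0.  56. -31.] grip 43.8 F [-0.1  0.3 -2.3]
 tilt: toolx [ 9.e-04  1.e-04 -1.e+00]
```

Request:
send_rows --increments '[{"dp":[-0.03,0,0],"angular":[0,0,0],"claw":0.038},{"dp":[-0.04,0,0],"angular":[0,0,0],"claw":0.038},{"dp":[-0.03,0,0],"angular":[0,0,0],"claw":0.038}]'

```text
t: 21.15
position: [536.6, -261.8, 94.7]
eef_rot: [-0.511, -0.493, 0.513, -0.483]
force: [0.1, -0.6, -2.1]
grip_width: 43.7
```

```bash
python3 - <<'E'
from h import *
st(); shot('wrist','w17'); table(537.7,-40,-2.7,6)
E
```

```text
t 21.15 pos [ 536.6 -261.8   94.7] yaw -2.75 j [-34.  17.  98.   0.  66. -31.] grip 43.7 F [ 0.1 -0.6 -2.1]
 tilt: toolx [-0.0119  0.0085 -0.9999]
rot about tool x per row -0.0001
0 [ -2. -37.]
1 [ -2. -37.]
2 [ -2. -37.]
3 [ -2. -37.]
4 [ -2. -37.]
5 [ -2. -37.]
```

View pics/w17.png

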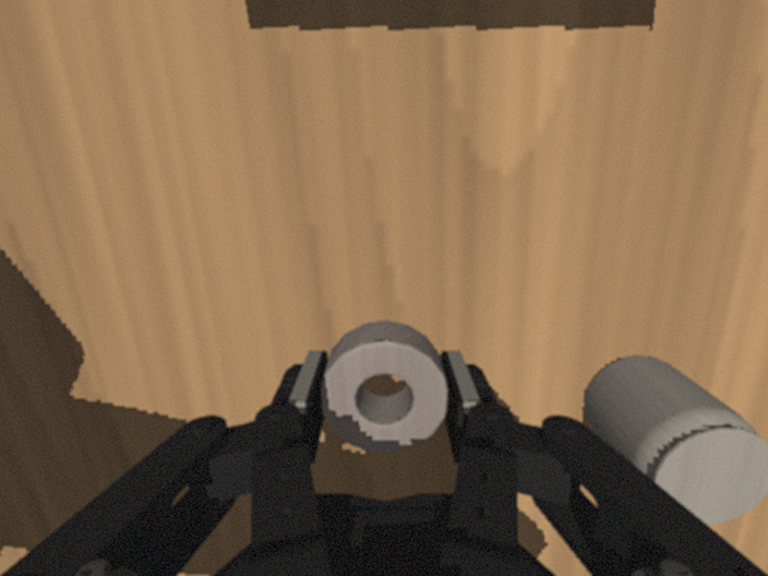

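```bash
cat >> h.py <<'E'
def intool(p,tcp,q,uv,tx):
    """ray of pixel to plane tool-x = tx (mm), in tool frame; tcp,q = pose at picture"""
    k=K(p); Rt=R.from_quat(q)
    d=np.array([(uv[0]-k[0,2])/k[0,0],(uv[1]-k[1,2])/k[1,1],1.])
    d=Rt.inv().apply(R.from_quat(p['attitude']).apply(d)); e=Rt.inv().apply(p['eye']-tcp)
    return e+d*((tx-e[0])/d[0])
E
python3 - <<'E'
from h import *
p,im=load('w17'); tcp=[536.6,-261.8,94.7]; q=[-0.511,-0.493,0.513,-0.483]
for uv in((384.5,398),(356,398),(413,398),(385,374),(385,423)): print(intool(p,tcp,q,(uv[0]/1.5-.2,uv[1]/1.5-.2),-20.5).round(1))
E
```

```text
[-20.5   0.2  -0.3]
[-20.5  -9.7  -0.3]
[-20.5  10.1  -0.3]
[-20.5   0.3  -9.8]
[-20.5   0.4  10. ]
```

Request:
send_rows --increments '[{"dp":[0,-0.002,-0.034],"angular":[0,0.006,0.008],"claw":0.038},{"dp":[0,-0.001,-0.036],"angular":[0,0.004,0.005],"claw":0.038},{"dp":[0,-0.001,-0.036],"angular":[0,0,0],"claw":0.038},{"dp":[0,-0.001,-0.036],"angular":[0,0,0],"claw":0.038},{"dp":[0,-0.001,-0.036],"angular":[0,0,0],"claw":0.038}]'

```text
t: 21.7
position: [543.7, -86.3, 103.6]
eef_rot: [0.52, 0.484, -0.508, 0.487]
force: [0.6, 0.5, -2.5]
grip_width: 43.7
```

Request:
send_rows --increments '[{"dp":[0,0,-0.033],"angular":[0,0,0],"claw":0.038},{"dp":[0,0,0],"angular":[0,0,0],"claw":0.038},{"dp":[0,0,0],"angular":[0,0,0],"claw":0.038}]'

```text
t: 22.0
position: [544.0, -47.3, 102.0]
eef_rot: [0.518, 0.486, -0.507, 0.488]
force: [0.4, 0.1, -2.0]
grip_width: 43.9
```

```bash
python3 - <<'E'
from h import *
st(); to(537.7,-40,60,-2.7)
E
```

```text
t 22.00 pos [544.  -47.3 102. ] yaw -2.91 j [-14.   9. 106.   1.  64. -11.] grip 43.9 F [ 0.4  0.1 -2. ]
 tilt: toolx [ 0.0136  0.01   -0.9999]
dp tool mm [42.  -7.2 -6.5] rotvec [-0.0037 -0.0107 -0.0131]
```

Request:
send_rows --increments '[{"dp":[0.012,-0.006,-0.006],"angular":[-0.003,-0.01,-0.013],"claw":0.038},{"dp":[0.02,0,0],"angular":[0,0,0],"claw":0.038},{"dp":[0,0,0],"angular":[0,0,0],"claw":0.038},{"dp":[0,0,0],"angular":[0,0,0],"claw":0.038}]'

```text
t: 22.4
position: [537.0, -42.9, 66.8]
eef_rot: [-0.511, -0.488, 0.514, -0.487]
force: [0.3, -0.9, -2.1]
grip_width: 43.8
```

```bash
python3 - <<'E'
from h import *
st(); to(537.7,-40,26,-2.7)
E
```

```text
t 22.40 pos [537.  -42.9  66.8] yaw -2.92 j [-13.  11. 108.  -0.  61. -10.] grip 43.8 F [ 0.3 -0.9 -2.1]
 tilt: toolx [-0.0033 -0.0011 -1.    ]
dp tool mm [40.8  0.7 -3. ] rotvec [-0.0038  0.0013  0.0033]
```

Request:
send_rows --increments '[{"dp":[0.012,0.0007,-0.003],"angular":[-0.004,0.001,0.003],"claw":0.038},{"dp":[0.012,0,0],"angular":[0,0,0],"claw":0.038},{"dp":[0.006,0,0],"angular":[0,0,0],"claw":0.038},{"dp":[0,0,0],"angular":[0,0,0],"claw":0.038}]'

```text
t: 22.8
position: [538.1, -41.0, 34.9]
eef_rot: [-0.512, -0.487, 0.512, -0.488]
force: [-1.7, 0.7, -2.3]
grip_width: 43.8
```

```bash
python3 - <<'E'
from h import *
st(); to(537.7,-40,26,-2.7)
E
```

```text
t 22.80 pos [538.1 -41.   34.9] yaw -2.79 j [-13.  14. 108.  -0.  57. -10.] grip 43.8 F [-1.7  0.7 -2.3]
 tilt: toolx [ 5.e-04 -7.e-04 -1.e+00]
dp tool mm [ 8.9 -0.4 -1. ] rotvec [-0.0016  0.0007 -0.0005]
```

Request:
send_rows --increments '[{"dp":[0.006,-0.0004,-0.001],"angular":[-0.001,0,0],"claw":0.038},{"dp":[0.003,0,0],"angular":[0,0,0],"claw":0.038},{"dp":[0,0,0],"angular":[0,0,0],"claw":0.038},{"dp":[0,0,0],"angular":[0,0,0],"claw":0.038}]'

```text
t: 23.2
position: [538.1, -40.0, 25.4]
eef_rot: [0.512, 0.488, -0.512, 0.488]
force: [0.3, 0.1, -3.3]
grip_width: 43.6
```

```bash
python3 - <<'E'
from h import *
st(); to(537.7,-40,25,-2.7)
p,im=shot('wrist','w18')
E
```

```text
t 23.20 pos [538.1 -40.   25.4] yaw -2.72 j [-13.  15. 109.  -0.  56. -10.] grip 43.6 F [ 0.3  0.1 -3.3]
 tilt: toolx [ 1.e-03 -8.e-04 -1.e+00]
dp tool mm [ 0.4 -0.4  0. ] rotvec [-0.0004  0.0008 -0.001 ]
```

View pics/w18.png

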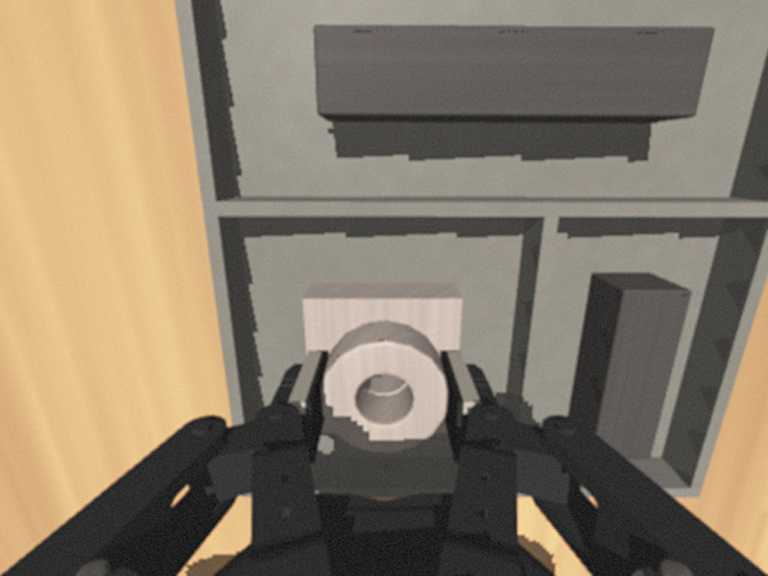

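Request:
send_rows --increments '[{"dp":[0.0005,0,0],"angular":[0,0,0],"claw":0.038},{"dp":[0,0,0],"angular":[0,0,0],"claw":0.056},{"dp":[0,0,0],"angular":[0,0,0],"claw":0.056},{"dp":[0,0,0],"angular":[0,0,0],"claw":0.056}]'

```text
t: 23.65
position: [540.0, -40.4, 26.9]
eef_rot: [0.513, 0.486, -0.511, 0.49]
force: [-0.0, -0.1, -0.1]
grip_width: 56.0
```

Request:
send_rows --increments '[{"dp":[-0.015,0,0],"angular":[0,0,0],"claw":0.056},{"dp":[-0.035,0,0],"angular":[0,0,0],"claw":0.056},{"dp":[-0.045,0,0],"angular":[0,0,0],"claw":0.085},{"dp":[0,0,0],"angular":[0,0,0],"claw":0.085},{"dp":[0,0,0],"angular":[0,0,0],"claw":0.085}]'

```text
t: 24.15
position: [540.0, -40.4, 129.5]
eef_rot: [0.513, 0.486, -0.511, 0.49]
force: [0.3, -0.2, -0.2]
grip_width: 84.7
```

```bash
python3 - <<'E'
from h import *
st(); p,im=shot('wrist','w19'); table(532,258,17,9)
E
```

```text
t 24.15 pos [540.  -40.4 129.5] yaw -2.72 j [-13.   7. 106.  -0.  67. -10.] grip 84.7 F [ 0.3 -0.2 -0.2]
 tilt: toolx [ 0.0068 -0.0021 -1.    ]
rot about tool x per row -0.0382
0 [ -3. -33.]
1 [ -1. -33.]
2 [ -0. -33.]
3 [  1. -33.]
4 [  2. -33.]
5 [  4. -33.]
6 [  5. -33.]
7 [  6. -33.]
8 [  8. -32.]
```

View pics/w19.png

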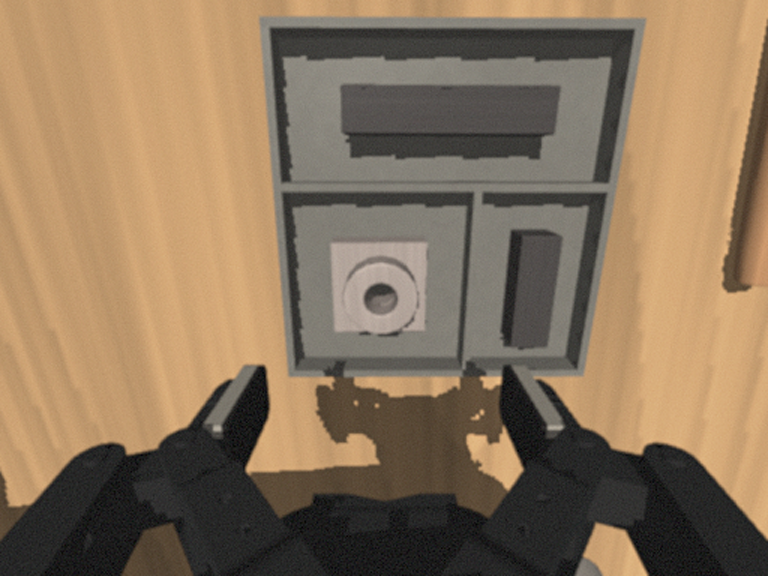

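```bash
python3 - <<'E'
from h import *
p,im=load('w19'); hsv=cv2.cvtColor(im,cv2.COLOR_BGR2HSV)
print('collar hole',toplane(p,[[380.5/1.5-.2,299/1.5-.2]],45))
q=np.array([(331,242),(427,242),(425,331),(334,332)])/1.5-.2
w=toplane(p,q,25); print(w.round(1),w.mean(0))
g=cv2.resize(im[140:240,200:310],None,fx=6,fy=6,interpolation=cv2.INTER_CUBIC); cv2.imwrite('pics/z19.png',g)
E
```

```text
collar hole [[538.54923663 -40.56540768]]
[[509.3  -8.7]
 [568.8 -11.5]
 [566.7 -71.7]
 [506.1 -69.5]] [537.73846948 -40.36224515]
```

View pics/z19.png

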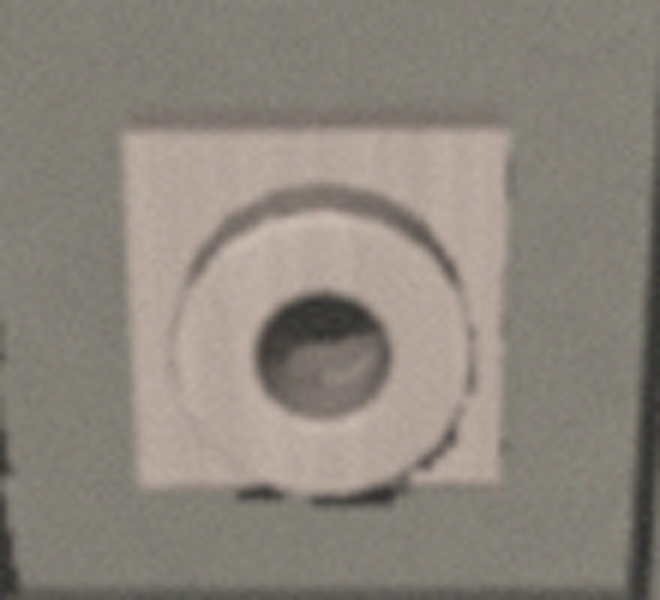

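Request:
send_rows --increments '[{"dp":[-0.004,-0.003,-0.033],"angular":[-0.04,0,0],"claw":0.085},{"dp":[0,-0.001,-0.033],"angular":[-0.04,0,0],"claw":0.085},{"dp":[0,0,-0.033],"angular":[-0.04,0,0],"claw":0.085},{"dp":[0,0.001,-0.033],"angular":[-0.04,0,0],"claw":0.085},{"dp":[0,0.002,-0.033],"angular":[-0.04,0,0],"claw":0.085}]'

```text
t: 24.7
position: [532.9, 125.3, 130.8]
eef_rot: [0.461, 0.534, -0.461, 0.539]
force: [-0.2, 0.3, -0.1]
grip_width: 85.1
```

Request:
send_rows --increments '[{"dp":[0,0.004,-0.033],"angular":[-0.04,0,0],"claw":0.085},{"dp":[0,0.005,-0.033],"angular":[-0.04,0,0],"claw":0.085},{"dp":[0,0.006,-0.033],"angular":[-0.04,0,0],"claw":0.085},{"dp":[0,0.007,-0.028],"angular":[-0.04,0,0],"claw":0.085},{"dp":[0,0,0],"angular":[0,0,0],"claw":0.085}]'

```text
t: 25.2
position: [522.6, 262.3, 124.7]
eef_rot: [0.411, 0.574, -0.415, 0.574]
force: [-0.0, -0.5, -0.0]
grip_width: 84.6
```

```bash
python3 - <<'E'
from h import *
st(); p,im=shot('wrist','w20'); hsv=cv2.cvtColor(im,cv2.COLOR_BGR2HSV)
uv=proj(p,[[532+12,258,20]])[0]; print(uv)
m=(hsv[:,:,2]>130)&(hsv[:,:,1]<60)
ct,w,rc=blob(p,im,m,uv,20)
E
```

```text
t 25.20 pos [522.6 262.3 124.7] yaw 18.50 j [19. 13. 99. -0. 68.  1.] grip 84.6 F [-0.  -0.5 -0. ]
 tilt: toolx [-0.0042 -0.0052 -1.    ]
[275.6340616  202.37373643]
blob px area [247 177  35  35 942] minrect [530.6 262.1] [33.  33.8] ang 20.63
```

View pics/w20.png

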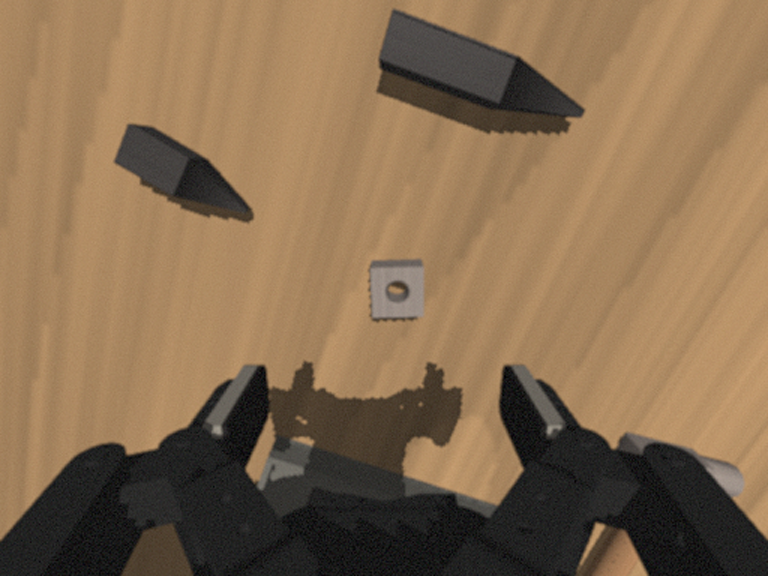

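The collar is centred on the plate to within about 1 mm. The small bolster is at (530.6,262.1) with its sides at 20.6°.

```bash
python3 - <<'E'
from h import *
to(530.6,262.1,35,20.6)
E
```

```text
dp tool mm [89.3  8.7  0.8] rotvec [-0.0381  0.0044  0.0068]
```

Request:
send_rows --increments '[{"dp":[0.025,0.006,0],"angular":[-0.038,0.004,0.007],"claw":0.06},{"dp":[0.03,0.003,0],"angular":[0,0,0],"claw":0.06},{"dp":[0.02,0,0],"angular":[0,0,0],"claw":0.055},{"dp":[0,0,0],"angular":[0,0,0],"claw":0.055},{"dp":[0,0,0],"angular":[0,0,0],"claw":0.055}]'

```text
t: 25.75
position: [530.7, 258.9, 45.4]
eef_rot: [0.402, 0.581, -0.405, 0.581]
force: [-0.1, -1.1, 0.2]
grip_width: 54.8
```

```bash
python3 - <<'E'
from h import *
st(); p,im=shot('wrist','w21'); hsv=cv2.cvtColor(im,cv2.COLOR_BGR2HSV)
uv=proj(p,[[531+12,262,20]])[0]; print(uv)
m=(hsv[:,:,2]>130)&(hsv[:,:,1]<60)
ct,w,rc=blob(p,im,m,uv,20)
to(*rc[0],0.5,20.6)
E
```

```text
t 25.75 pos [530.7 258.9  45.4] yaw 20.44 j [ 18.  20. 100.  -0.  60.  -2.] grip 54.8 F [-0.1 -1.1  0.2]
 tilt: toolx [-0.0023 -0.0032 -1.    ]
[273.99955052 229.48123383]
blob px area [ 233  200   51   46 1846] minrect [530.9 262.5] [33.8 33.5] ang 20.64
dp tool mm [44.9  1.9 -3.4] rotvec [-0.0028  0.0022  0.0035]
```

View pics/w21.png

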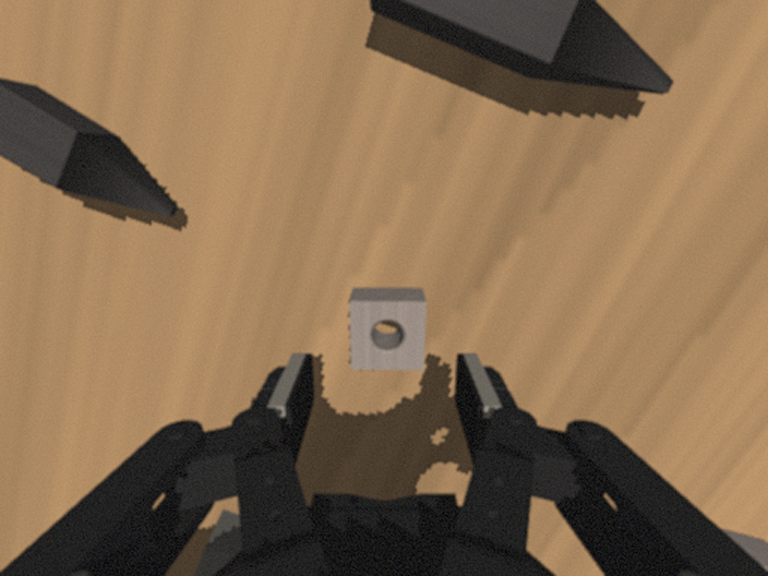

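Request:
send_rows --increments '[{"dp":[0.014,0.001,-0.003],"angular":[-0.003,0.002,0.003],"claw":0.055},{"dp":[0.016,0,0],"angular":[0,0,0],"claw":0.055},{"dp":[0.012,0,0],"angular":[0,0,0],"claw":0.055},{"dp":[0,0,0],"angular":[0,0,0],"claw":0.055}]'

```text
t: 26.2
position: [532.6, 262.2, 3.1]
eef_rot: [0.404, 0.58, -0.401, 0.582]
force: [-0.8, -0.2, -0.3]
grip_width: 54.9
```

```bash
python3 - <<'E'
from h import *
st(); to(530.9,262.4,1,20.6)
E
```

```text
t 26.20 pos [532.6 262.2   3.1] yaw 20.56 j [ 19.  23. 101.  -0.  55.  -2.] grip 54.9 F [-0.8 -0.2 -0.3]
 tilt: toolx [ 0.0047  0.0014 -1.    ]
dp tool mm [ 2.1 -1.5 -0.8] rotvec [-0.0006  0.0003 -0.0049]
```

Request:
send_rows --increments '[{"dp":[0.002,-0.0015,-0.0008],"angular":[0,0,-0.005],"claw":0.05},{"dp":[0,0,0],"angular":[0,0,0],"claw":0.03},{"dp":[0,0,0],"angular":[0,0,0],"claw":0.026},{"dp":[0,0,0],"angular":[0,0,0],"claw":0.026},{"dp":[0,0,0],"angular":[0,0,0],"claw":0.026}]' --grip_force 45

```text
t: 26.7
position: [530.9, 262.7, 1.1]
eef_rot: [0.402, 0.581, -0.403, 0.581]
force: [-0.3, 0.6, -1.4]
grip_width: 32.7
```

```bash
python3 - <<'E'
from h import *
st()
E
```

```text
t 26.70 pos [530.9 262.7   1.1] yaw 20.59 j [ 19.  24. 101.  -0.  56.  -2.] grip 32.7 F [-0.3  0.6 -1.4]
 tilt: toolx [-3.e-04 -5.e-04 -1.e+00]
```

Request:
send_rows --increments '[{"dp":[-0.03,0,0],"angular":[0,0,0],"claw":0.026},{"dp":[-0.04,0,0],"angular":[0,0,0],"claw":0.026},{"dp":[-0.04,0,0],"angular":[0,0,0],"claw":0.026},{"dp":[0,0,0],"angular":[0,0,0],"claw":0.026}]'

```text
t: 27.1
position: [529.2, 262.2, 112.8]
eef_rot: [0.401, 0.582, -0.404, 0.58]
force: [-0.3, -0.4, -0.3]
grip_width: 33.2
```

```bash
python3 - <<'E'
from h import *
s=st(); p,im=shot('wrist','w22'); table(538.2,-40.4,-2.7,9); np.savez('pics/w22pose.npz',pos=s['position'],q=s['eef_rot'])
E
```

```text
t 27.10 pos [529.2 262.2 112.8] yaw 20.59 j [19. 15. 98. -0. 67. -2.] grip 33.2 F [-0.3 -0.4 -0.3]
 tilt: toolx [-0.005  -0.0021 -1.    ]
rot about tool x per row 0.0452
0 [-11.  32.]
1 [-9. 32.]
2 [-8. 33.]
3 [-6. 33.]
4 [-5. 33.]
5 [-3. 33.]
6 [-2. 34.]
7 [-0. 34.]
8 [ 1. 34.]
```

View pics/w22.png

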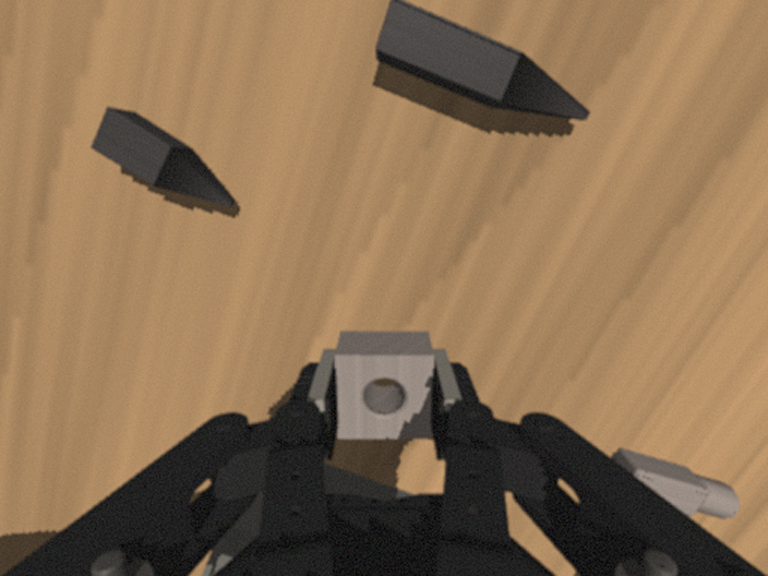

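Request:
send_rows --increments '[{"dp":[0,-0.011,0.032],"angular":[0.045,0,0],"claw":0.026},{"dp":[0,-0.009,0.032],"angular":[0.045,0,0],"claw":0.026},{"dp":[0,-0.008,0.033],"angular":[0.045,0,0],"claw":0.026},{"dp":[0,-0.006,0.033],"angular":[0.045,0,0],"claw":0.026},{"dp":[0,-0.005,0.033],"angular":[0.045,0,0],"claw":0.026}]'

```text
t: 27.65
position: [528.6, 92.3, 104.2]
eef_rot: [0.461, 0.536, -0.47, 0.529]
force: [0.4, -0.5, -1.1]
grip_width: 33.0
```

Request:
send_rows --increments '[{"dp":[0,-0.003,0.033],"angular":[0.045,0,0],"claw":0.026},{"dp":[0,-0.002,0.033],"angular":[0.045,0,0],"claw":0.026},{"dp":[0,0,0.033],"angular":[0.045,0,0],"claw":0.026},{"dp":[0,0,0.028],"angular":[0.045,0,0],"claw":0.026},{"dp":[0,0,0],"angular":[0,0,0],"claw":0.026}]'

```text
t: 28.15
position: [525.6, -42.9, 96.1]
eef_rot: [-0.506, -0.491, 0.522, -0.479]
force: [-0.7, 0.4, -1.7]
grip_width: 33.2
```

```bash
python3 - <<'E'
from h import *
p,im=load('w22'); d=np.load('pics/w22pose.npz')
for uv in((384.5,396),(336,396),(433,396)): print(intool(p,d['pos'],d['q'],(uv[0]/1.5-.2,uv[1]/1.5-.2),-18.9).round(1))
st(); to(538.3,-40.4,75,-2.7)
E
```

```text
[-18.9   0.4  -0.1]
[-18.9 -16.7  -0. ]
[-18.9  17.5  -0.1]
t 28.15 pos [525.6 -42.9  96.1] yaw -3.36 j [-13.   9. 107.  -1.  65.  -9.] grip 33.2 F [-0.7  0.4 -1.7]
 tilt: toolx [-0.0286 -0.0023 -0.9996]
dp tool mm [20.8 13.1 -3.4] rotvec [-0.0115  0.0038  0.0284]
```

Request:
send_rows --increments '[{"dp":[0.005,0.012,-0.003],"angular":[-0.0115,0.004,0.028],"claw":0.026},{"dp":[0.01,0,0],"angular":[0,0,0],"claw":0.026},{"dp":[0,0,0],"angular":[0,0,0],"claw":0.026},{"dp":[0,0,0],"angular":[0,0,0],"claw":0.026}]'

```text
t: 28.55
position: [533.7, -39.3, 75.2]
eef_rot: [-0.51, -0.491, 0.513, -0.485]
force: [-1.3, 0.4, -1.6]
grip_width: 32.9
```

```bash
python3 - <<'E'
from h import *
st(); to(538.2,-40.4,60,-2.7)
E
```

```text
t 28.55 pos [533.7 -39.3  75.2] yaw -2.72 j [-13.  11. 108.   0.  62. -10.] grip 32.9 F [-1.3  0.4 -1.6]
 tilt: toolx [-0.009  0.003 -1.   ]
dp tool mm [15.2  4.7  1. ] rotvec [-0.0004 -0.0025  0.0091]
```

Request:
send_rows --increments '[{"dp":[0.005,0.0045,0.001],"angular":[0,-0.0025,0.009],"claw":0.026},{"dp":[0.01,0,0],"angular":[0,0,0],"claw":0.026},{"dp":[0,0,0],"angular":[0,0,0],"claw":0.026},{"dp":[0,0,0],"angular":[0,0,0],"claw":0.026}]'

```text
t: 28.95
position: [537.7, -39.1, 58.4]
eef_rot: [-0.511, -0.489, 0.511, -0.488]
force: [-0.1, -0.3, -1.1]
grip_width: 33.1
```

```bash
python3 - <<'E'
from h import *
st(); to(538.2,-40.4,47,-2.7)
E
```

```text
t 28.95 pos [537.7 -39.1  58.4] yaw -2.60 j [-13.  12. 108.  -0.  60. -10.] grip 33.1 F [-0.1 -0.3 -1.1]
 tilt: toolx [-0.001  0.    -1.   ]
dp tool mm [11.4  0.5  1.3] rotvec [0.0017 0.     0.001 ]
```

Request:
send_rows --increments '[{"dp":[0.006,0.0005,0.0013],"angular":[0.0017,0,0.001],"claw":0.026},{"dp":[0.005,0,0],"angular":[0,0,0],"claw":0.026},{"dp":[0,0,0],"angular":[0,0,0],"claw":0.026},{"dp":[0,0,0],"angular":[0,0,0],"claw":0.026}]'

```text
t: 29.35
position: [538.4, -40.6, 46.7]
eef_rot: [0.512, 0.488, -0.512, 0.488]
force: [-0.2, 0.7, -1.7]
grip_width: 33.1
```

```bash
python3 - <<'E'
from h import *
st(); to(538.2,-40.4,46.5,-2.7); shot('wrist','w23')
E
```

```text
t 29.35 pos [538.4 -40.6  46.7] yaw -2.71 j [-13.  13. 108.   0.  58. -10.] grip 33.1 F [-0.2  0.7 -1.7]
 tilt: toolx [ 5.e-04 -1.e-04 -1.e+00]
dp tool mm [ 0.2 -0.2 -0.2] rotvec [-0.0002  0.0001 -0.0005]
```

View pics/w23.png

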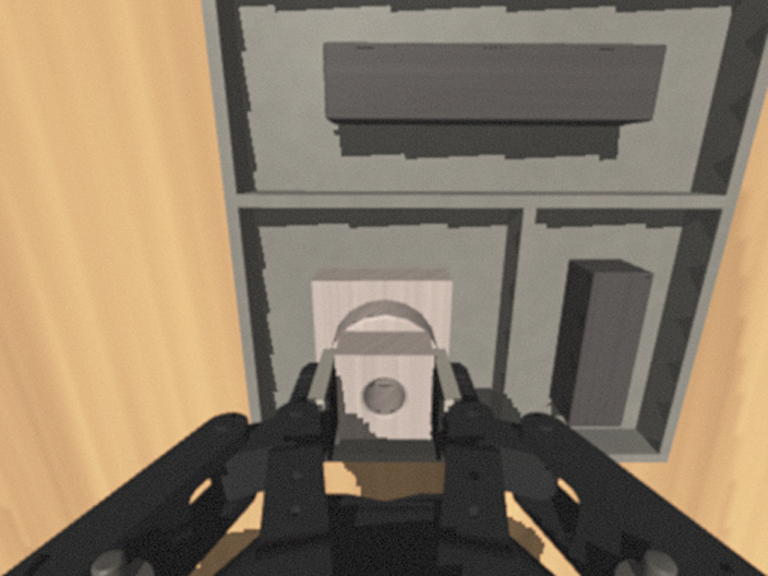

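The small bolster is aligned over the collar, so I'll release it.

Request:
send_rows --increments '[{"dp":[0.0005,0,0],"angular":[0,0,0],"claw":0.026},{"dp":[0,0,0],"angular":[0,0,0],"claw":0.044},{"dp":[0,0,0],"angular":[0,0,0],"claw":0.044},{"dp":[0,0,0],"angular":[0,0,0],"claw":0.044}]'

```text
t: 29.8
position: [539.5, -40.9, 47.4]
eef_rot: [0.512, 0.487, -0.511, 0.489]
force: [-0.1, 0.7, 0.5]
grip_width: 44.2
```

Request:
send_rows --increments '[{"dp":[-0.01,0,0],"angular":[0,0,0],"claw":0.044},{"dp":[-0.03,0,0],"angular":[0,0,0],"claw":0.044},{"dp":[-0.045,0,0],"angular":[0,0,0],"claw":0.07},{"dp":[0,0,0],"angular":[0,0,0],"claw":0.085},{"dp":[0,0,0],"angular":[0,0,0],"claw":0.085}]'

```text
t: 30.3
position: [539.2, -40.8, 137.8]
eef_rot: [0.512, 0.487, -0.511, 0.489]
force: [-1.2, -0.1, -1.3]
grip_width: 84.0
```

```bash
python3 - <<'E'
from h import *
st(); p,im=shot('wrist','w24')
g=cv2.resize(im[130:250,190:320],None,fx=5,fy=5,interpolation=cv2.INTER_CUBIC); cv2.imwrite('pics/z24.png',g)
E
```

```text
t 30.30 pos [539.2 -40.8 137.8] yaw -2.71 j [-13.   6. 105.  -0.  68. -10.] grip 84.0 F [-1.2 -0.1 -1.3]
 tilt: toolx [ 3.e-03 -7.e-04 -1.e+00]
```

View pics/w24.png

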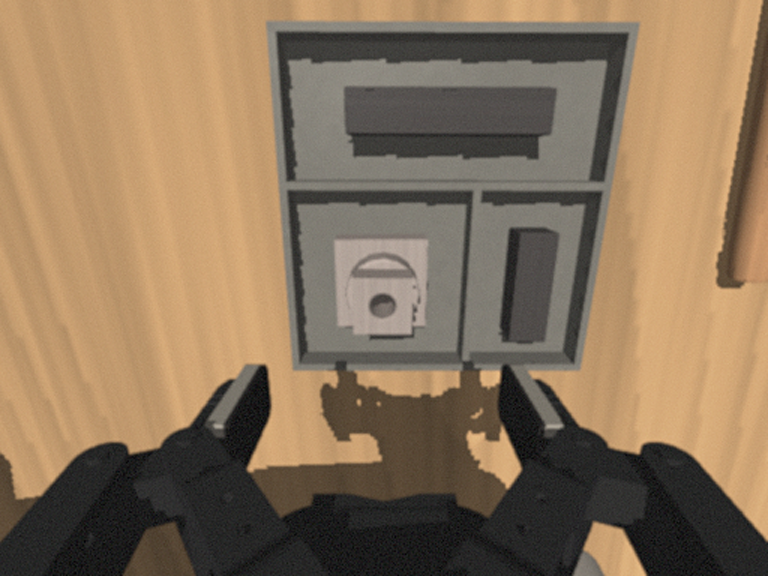

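View pics/z24.png

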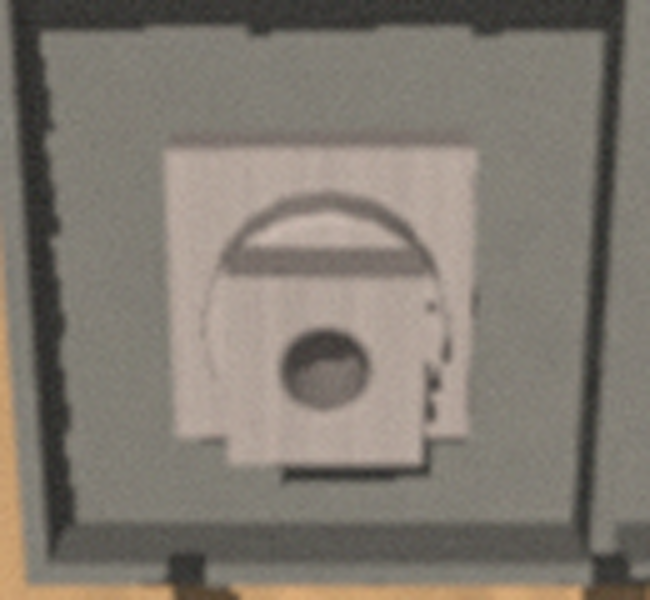

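```bash
python3 - <<'E'
from h import *
p,im=load('w24')
c=(190+325/5,130+370/5); print('small hole',toplane(p,[c],65)); 
q=[(190+x/5,130+y/5) for x,y in((163,147),(476,149),(467,438),(175,438))]; w=toplane(p,q,25); print('plate',w.mean(0).round(1))
for n in('scene','side'):
    im=viewer.capture(n)[:,:,::-1]; b=(110,100,430,280) if n=='scene' else (110,90,440,380); f=2.4 if n=='scene' else 2
    cv2.imwrite(f'pics/{n}9.png',cv2.resize(im[b[1]:b[3],b[0]:b[2]],None,fx=f,fy=f,interpolation=cv2.INTER_CUBIC))
E
```

```text
small hole [[538.70836002 -41.17298902]]
plate [537.8 -40.8]
```

View pics/scene9.png

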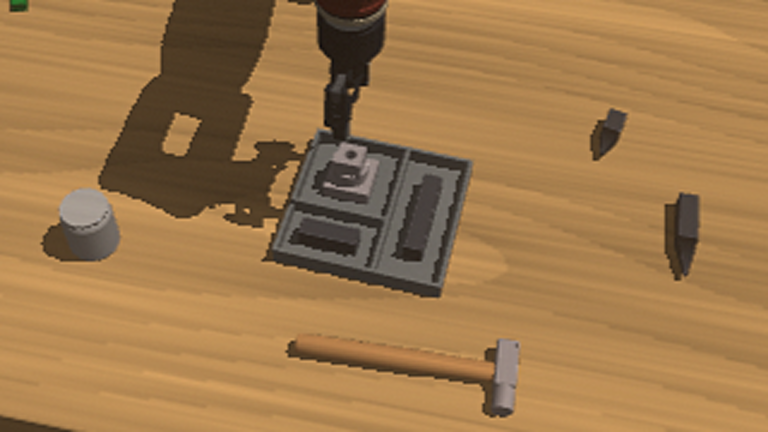

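View pics/side9.png

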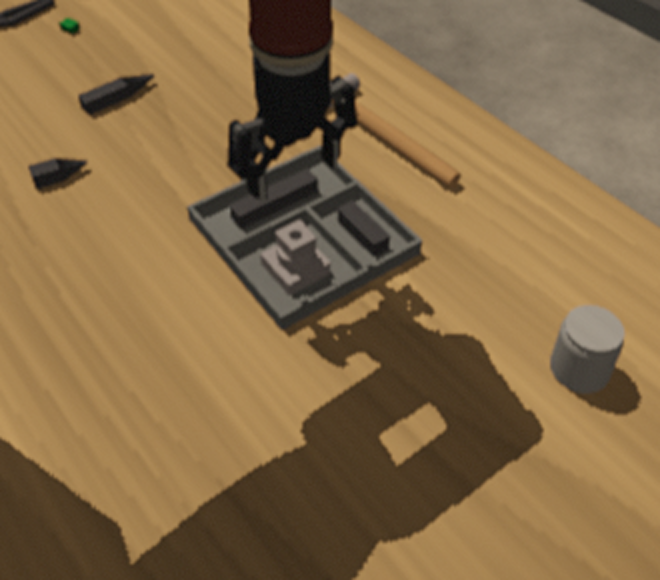

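Everything is in place and the stack is centred to within about 1 mm. The pointed bars, hammer and tin stand where they did at the start. I'll raise the arm clear and hand in.

Request:
send_rows --increments '[{"dp":[-0.03,0,0],"angular":[0,0,0],"claw":0.085},{"dp":[-0.03,0,0],"angular":[0,0,0],"claw":0.085},{"dp":[0,0,0],"angular":[0,0,0],"claw":0.085},{"dp":[0,0,0],"angular":[0,0,0],"claw":0.085}]'

```text
t: 30.85
position: [534.8, -39.9, 191.6]
eef_rot: [-0.51, -0.491, 0.514, -0.485]
force: [-0.5, 0.0, 0.4]
grip_width: 85.1
```

```bash
python3 - <<'E'
from h import *
st(); print(r.finish_job())
E
```

```text
t 30.85 pos [534.8 -39.9 191.6] yaw -2.72 j [-13.   3. 103.  -0.  75. -10.] grip 85.1 F [-0.5  0.   0.4]
 tilt: toolx [-0.0106  0.0024 -0.9999]
the job is handed in; nothing more can be done
None
```

The tray is made up and the job is handed in at about 31 s. I placed the long blank in the long bay, then the short blank across the small bay. The plate, collar and small bolster went into the square bay as a stack, in that order.

- **Placing:** In the last wrist picture both bars lie flat inside their bays. The stack's hole and plate centres agree within about 1 mm: plate at (537.8, -40.8), small bolster at (538.7, -41.2).
- **Left alone:** In the last scene and side pictures the two pointed bars, the hammer and the tin look unmoved by eye. I didn't measure them again.
- **Forces:** The wrist force stayed under about 7 N in every reading I took.
- **What disagreed:** The first high wrist view made the tray 1.5–2.5% too small. Closer views put its bays within about 2 mm of where I had them, and I used those for placing.

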